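Torque the clamp bolt of a wax mould with a break-over wrench

TASK

Take the break-over wrench from its wooden rest, fit its square socket fully down on the clamp bolt of the sloping mould cradle, and turn the bolt clockwise until it is tight and the wrench's knuckle visibly breaks over; stop there, well before the knuckle is bent to its own end stop. Then lift the wrench off and lay it back on its rest as it was, head on the block and handle between the two cheeks, without shifting anything else on the bench.

Things in the scene. Friction and masses are not known exactly. Their poses are not given: they have to be found in the camera images.
- wrench: Loose break-over wrench, 192 mm long, 0.30 kg, lying level on its rest, socket down. Pose of its steel head (32 x 32 x 30 mm): origin at the centre of the socket mouth on its underside, z up along the socket, x along the handle, away from the head. Square socket 22 mm wide, flats along x and y, 19 mm deep. Knuckle pin, 20 mm across, at x = 32 mm. Centre of mass about 80 mm along x.
- wrench_grip (a point): Middle of the black flat-sided rubber grip on the wrench's handle, which runs 60 mm either way along x, 22 mm wide (y), 20 mm high (z, 10 mm either way); x along the handle, away from the head. In the straight wrench it lies 130 mm along x and 20 mm up from the wrench's origin. Between knuckle and grip (x 38 to 70 mm of the wrench) the handle is 14 mm wide.
- trip (a joint): Knuckle of the wrench (upright hinge, 32 mm from the socket axis), rad. 0 = handle straight, held by a spring. Forced clockwise (seen from the head's top) against a tight bolt by about 0.6 N m or more, it yields with slightly growing torque to an end stop at 0.5. Tripped above 0.15; above 0.42 the bolt is overtightened. Springs straight by itself when the load goes.
- bolt (a joint): Turn of the clamp bolt, rad, growing clockwise seen from above its head; it stays where it is left and needs about 0.22 N m to turn. It comes up tight, at a hard end, at 2.09; at the start it stands between 1.2 and 1.7.
- bolt_top (a point): Centre of the top of the bolt's head, turning with it. z: the bolt's axis, up out of it, leaning 30 degrees towards the cradle's -x; x, y along the flats. 18 mm square, 12 mm high, under a blunt pyramid 6 mm high narrowing to 10 mm; stem 12 mm across and 26 mm long below. Fully seated, the socket's ceiling rests here (wrench origin 19 mm below); 0.25 rad of play either way. Four fits, 90 degrees apart.
- cradle: Steel mould cradle, fixed: base 150 x 126 x 12 mm, origin at the centre of its underside, z up. Aluminium mould 100 x 84 x 30 mm on a 30 degree slope rising towards x (high back edge at x = 50, z = 85 mm); over it a steel bridge 34 mm wide, 110 mm long along y, the bolt in its middle. The bridge's top lies 52 mm below the bolt's top along the bolt. Bolt's top at x = -50, y = 0, z = 142.6 mm.
- rest: Wooden rest, fixed to the bench: board 220 x 56 x 10 mm, origin at the centre of its underside, x along it, z up. A block 40 x 40 mm at x = -80 mm, flat top 34 mm up, carries the wrench's head; at x = 90 mm a saddle 18 mm long, floor 44 mm up, between two cheeks 34 mm apart that rise to 60 mm, carries the handle.
- rest_pad (a point): Centre of the flat top of the rest's head block, where the wrench's origin lies at the start; axes as the rest's.
- mandrel: Loose bystander: tall white ceramic ring cone, 190 mm high, 42 mm across at the foot, 13 mm at the tip; origin at the centre of its foot. It stands close beside the cradle, on either side.
- ring_box: Loose bystander: white ring box 72 x 56 x 26 mm with two rings standing in it (43 mm high over the rings); origin at the centre of its underside. It stands at the other side of the cradle.
- short_cone: Loose bystander: white ceramic ring cone, 105 mm high, 36 mm across; origin at the centre of its foot.
- tealight_a: Loose bystander: tea light, 38 mm across, 16 mm high, in front of the cradle; origin under its centre.
- tealight_b: Loose bystander: tea light, 38 mm across, 16 mm high, behind the cradle; origin under its centre.
- glass: Loose bystander: wine glass 195 mm high, 68 mm across; origin at the centre of its foot.
- tweezers: Loose bystander: steel tweezers lying flat, 160 mm long, 6 mm high; origin under the middle, x towards the points.
- tray: Bystander fixed to the bench: low wooden tray of rings, 160 x 110 x 24 mm; origin at the centre of its underside. It stands on the side of the cradle opposite the wrench's rest.
- socket (a point): Centre of the ceiling of the wrench's socket, 19 mm above the wrench's origin along its z; it meets the bolt's top when fully seated.
Not all that is in view belongs to the job. Of the things like the wrench, leave any that is pink; of the rest the smaller one is meant.

How it is judged (in metres and radians):
On the way, in this order (a step that is already met when the one before it is completed fails the run):
1. the wrench's socket is fully down on the bolt's head (within 7 mm, square to it within 0.12 rad) (distance between socket and bolt_top below 0.007 m and angle between the z axis of wrench and the z axis of bolt_top, either way round below 0.12 rad), for 0.1 s.
2. the bolt is tight (2.04 rad or more) and the knuckle of the wrench on it has broken over by more than 0.15 rad (value of joint bolt above 2.04 rad and value of joint trip above 0.15 rad and distance between socket and bolt_top below 0.009 m), for 0.1 s.
At the end, for the whole second after the job is handed in: the bolt still tight (1.99 rad or more), the wrench straight again, lying at rest on its wooden rest: the centre of the socket mouth within 15 mm of the middle of the head block's top, level within 0.08 rad, handle along the rest within 0.12 rad (between the cheeks) (value of joint bolt above 1.99 rad and value of joint trip below 0.06 rad and distance between wrench and rest_pad below 0.015 m and angle between wrench's own z axis and vertical below 0.08 rad and angle between the x axis of wrench and the x axis of rest, either way round below 0.12 rad and z of wrench in the frame of rest above 0.03 m and linear speed of wrench below 0.02 m/s); the robot touches nothing.
It fails at once if the knuckle bent over by more than 0.42 rad (overtightened) (value of joint trip above 0.42 rad).
It fails at once if a ring cone shifted by more than 15 mm or tipped (distance of any of mandrel, short_cone from where it was at the start of the episode above 0.015 m or angle between any of mandrel, short_cone's own z axis and vertical above 0.3 rad).
It fails at once if the wine glass shifted by more than 15 mm or tipped (distance of glass from where it was at the start of the episode above 0.015 m or angle between glass's own z axis and vertical above 0.3 rad).
It fails at once if the ring box or the tweezers shifted by more than 15 mm or tipped (distance of any of ring_box, tweezers from where it was at the start of the episode above 0.015 m or angle between any of ring_box, tweezers's own z axis and vertical above 0.3 rad).
It fails at once if a tea light shifted by more than 15 mm or tipped (distance of any of tealight_a, tealight_b from where it was at the start of the episode above 0.015 m or angle between any of tealight_a, tealight_b's own z axis and vertical above 0.3 rad).
It also fails if it takes over 69 s, if anything falls off the work surface, if the arm or the gripper's body presses on something with over 40 N, if the wrist force passes 120 N, or if a joint passes its speed limit or range.

ROBOT

A 6-joint arm with a two-finger parallel gripper is mounted at the origin on the work surface. World frame = base frame: x ahead of the robot, y to its left, z up, the work surface at z = 0. Lengths are in mm, angles in rad, forces in N, time in s.
With the tool pointing down it reaches from about 350 to 975 mm from the base axis. Payload 7.1 kg.
Tool frame: the origin (TCP) lies between the finger pads; the fingertips stand 14 mm ahead of it and the grasp point (between the pads) lies 5 mm behind it (ctrl.tcp_to_tips is the distance from the TCP to the fingertips, in mm); z points along the fingers, y is the line along which they close (so a half turn about z gives the same grasp; the last joint's range is limited). The gripper opens to 88 mm and grips with 3 to 60 N. Pads are 20 mm wide; open, the fingers measure 115 mm over their backs; the gripper's body (75 mm by 178 mm) begins 61 mm behind the grasp point.
Start: joints at [-0.019, 0.423, 1.63, -0, 1.089, -0.019], TCP at [624.984, 0.026, 236.675] pointing down, gripper open.
Joint ranges: [-3, 3], [-0.9, 2.11], [0.09, 2.58], [-1.31, 4.45], [0.11, 2.69], [-2.54, 2.54]. Speed limits (rad/s): [2.39, 2.39, 3.01, 3.14, 3.14, 3.14].

INTERFACE

Orientations are given as a rotation vector (axis times angle).
In Python, from workcell import ctrl gives the robot as it stands.
- The arm moves only by the tool apply_moves, never from a script. Its argument "series" is a list that holds one entry, the list of rows, each a list of 7 numbers: the shift along the tool's x, y, z in cm, then the turn, a rotation vector about the tool's x, y, z in degrees, then the opening, from 0 (shut) to 1 (fully open). A call has 1 to 12 rows; each row shifts and turns the commanded pose from where the row before left it, along the tool's axes as they then stand; what a row does not reach is not made up. A row lasts 1/10 s, in which the tool goes at most 50 mm and 8.59 degrees, less where a joint would pass 70% of its speed; a pose out of reach is approached as far as the arm can. A call with a gripper value outside its range is refused whole. The fingers move at their own pace and stop on an object; the grip force is fixed at half the most. Time passes only in rows, so rows that do not move let the fingers close. It gives the time, the measured TCP pose, the force and the opening at its end, in the units of the state.
- ctrl.get_obs(): the state, without advancing time (a new reading comes with each control period).
- ctrl.get_image(name): name is "scene" or "side" or "wrist"; returns a dict with "img" (400x640x3 uint8, blue, green, red), "K" (3x3 intrinsics, pixels), "cam_to_world" (4x4, takes a point from camera to world coordinates). Camera axes: x right, y down, z forward; pixel columns grow to the right and rows downward; lengths in mm; the calibration is good to about 2 mm. The wrist camera is an equidistant fisheye: a pixel r from the principal point sees the ray r / f radians off the axis. A picture is of the moment at which its call begins. There is no depth.
- ctrl.close_job(): hands the job in, once; it reports no verdict.
The state is a dict: "t": time; "qpos": joint angles; "qvel": joint speeds; "joint_torque": joint torques, N m; "ee_pos": TCP position; "orientation": TCP orientation; "ft_force": force on the tool from outside, world axes, zero at the start; "moment": the same for the moment, N m; "width": finger opening in mm.
Only numpy, scipy, OpenCV 4.12 (cv2) and the standard library are available. Lean on these libraries where they do the work, as an engineer would, in place of code of your own. Each camera call takes 0.05 s, during which the arm holds its last target. There are 200 camera calls.

## Working session

There is one attempt and no reset: what is moved stays moved. The work goes in short steps, Python scripts to look and compute and a tool call to move; the robot and the scene stay as the last step left them, time stands still between calls to the robot, and variables do not carry over. Pictures are saved under pics/ and viewed, on a budget of 10 in all, crops included, one or two more only if the job needs it, and the job is handed in when it is done.

Besides the shell and the picture viewer there is one more tool, called after ">>>" as name(argument=value, ...) on one line, values as JSON. apply_moves: Moves the arm, as the interface text tells. Its arguments: {"type":"object","properties":{"series":{"type":"array","items":{"type":"array","items":{"type":"array","items":{"type":"number"}}}}},"required":["series"]}

```bash
mkdir -p pics; ls; python3 - <<'E'
from workcell import ctrl
import cv2,numpy as np
for n in("scene","side","wrist"):
    d=ctrl.get_image(n); cv2.imwrite(f"pics/{n}0.png",d["img"]); print(n,d["K"].tolist(),np.round(d["cam_to_world"],3).tolist())
print(ctrl.get_obs())
E
```

```text
pics
scene [[371.30945426490126, 0.0, 321.98414943852816], [0.0, 371.30945426490126, 198.57031179284212], [0.0, 0.0, 1.0]] [[0.432, 0.683, -0.589, 1152.413], [0.902, -0.321, 0.29, -207.998], [0.009, -0.656, -0.755, 963.534], [0.0, 0.0, 0.0, 1.0]]
side [[493.1247372124957, 0.0, 318.60537059772577], [0.0, 493.1247372124957, 196.72168602770702], [0.0, 0.0, 1.0]] [[-0.605, 0.574, -0.552, 1400.147], [0.796, 0.42, -0.436, 826.16], [-0.018, -0.703, -0.711, 1289.781], [0.0, 0.0, 0.0, 1.0]]
wrist [[309.70691628693146, 0.0, 325.2608864996413], [0.0, 309.70691628693146, 199.52336156299165], [0.0, 0.0, 1.0]] [[1.0, 0.001, -0.001, 625.565], [0.0, -0.971, -0.241, 64.968], [-0.001, 0.241, -0.971, 385.114], [0.0, 0.0, 0.0, 1.0]]
{'t': 0.15, 'qpos': array([-1.89854425e-02,  4.23706527e-01,  1.63049443e+00,  1.29204495e-05,
        1.08860360e+00, -1.90100734e-02]), 'qvel': array([ 0.00093966, -0.00194496, -0.0025448 ,  0.00192205,  0.00100872,
        0.00038882]), 'joint_torque': array([ 9.52650989e-04, -5.44981134e+01, -2.73919362e+01,  6.45430083e-02,
        2.04369903e-02, -3.19723256e-05]), 'ee_pos': array([6.24586498e+02, 4.60539104e-02, 2.36062385e+02]), 'orientation': array([-2.22079762e+00, -2.22083900e+00,  1.30695325e-03]), 'ft_force': array([-0.0202182 , -1.10700958,  0.03210352]), 'moment': array([0.03428901, 0.01379899, 0.01207448]), 'width': 88.1070250460916}
```

View pics/scene0.png

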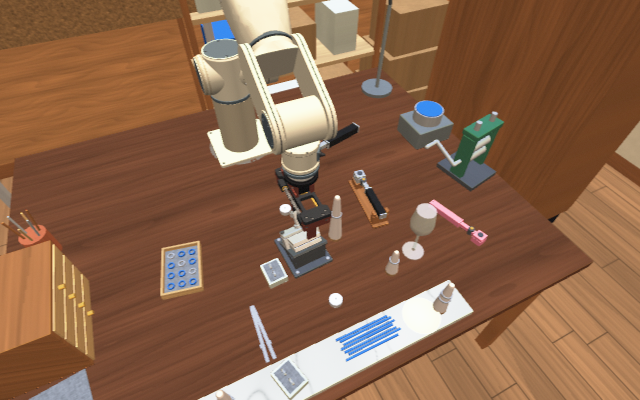

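View pics/side0.png

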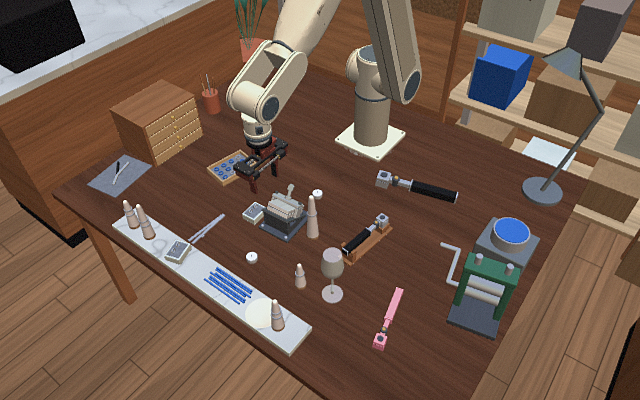

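The scene view shows the small wrench on its wooden rest at (370,195), the larger black one at (342,137) and the pink one at (458,222). In the side view they are at (365,235), (415,188) and (388,318). I choose the small black one on the rest. The cradle is at scene (303,235), side (284,213). Next is a close crop from both views.

```bash
python3 - <<'E'
import cv2,numpy as np
a=cv2.imread("pics/scene0.png")[160:280,255:405]; b=cv2.imread("pics/side0.png")[170:290,245:405]
A=cv2.resize(a,None,fx=5,fy=5,interpolation=cv2.INTER_CUBIC)[:,:]; B=cv2.resize(b,None,fx=5,fy=5,interpolation=cv2.INTER_CUBIC)
cv2.imwrite("pics/c1.png",A);cv2.imwrite("pics/c2.png",B)
E
```

```text
(no output)
```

View pics/c1.png

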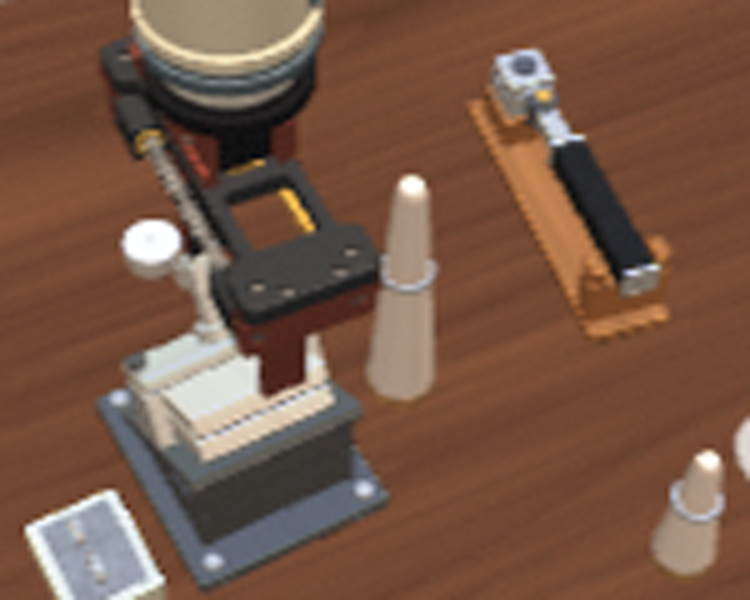

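View pics/c2.png

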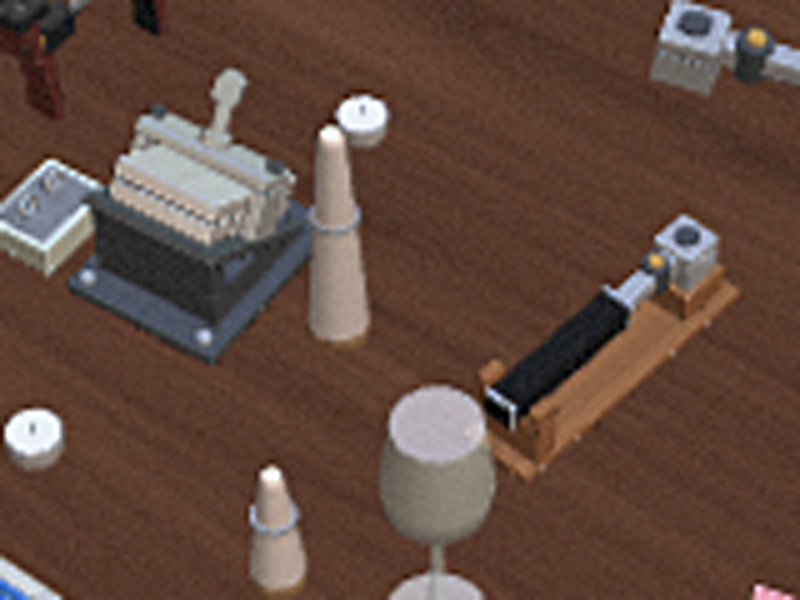

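The crops confirm the wrench on the rest: small, black grip, head top at scene (360,173), side (382,217). The cradle's base corners are visible, and the bolt's knob stands up at side (291,187). The mandrel is on the +y side of the cradle. Now to measure.

```bash
cat > h.py <<'E'
from workcell import ctrl
import cv2,numpy as np
from scipy.spatial.transform import Rotation as R
def cam(n):
    d=ctrl.get_image(n); return d["img"],d["K"],d["cam_to_world"]
def ray(K,T,p,fish=False):
    x=(p[0]-K[0,2])/K[0,0];y=(p[1]-K[1,2])/K[1,1]
    v=np.array([x,y,1.])
    if fish:
        r=np.hypot(x,y); v=np.array([x/r*np.sin(r),y/r*np.sin(r),np.cos(r)]) if r>1e-9 else np.array([0,0,1.])
    v=T[:3,:3]@v; return T[:3,3],v/np.linalg.norm(v)
def onz(K,T,p,z,fish=False):
    o,v=ray(K,T,p,fish); return o+v*(z-o[2])/v[2]
def tri(r1,r2):
    (a,u),(b,v)=r1,r2
    s=np.linalg.lstsq(np.c_[u,-v],b-a,rcond=None)[0]; p=a+u*s[0];q=b+v*s[1]
    return (p+q)/2,np.linalg.norm(p-q)
def proj(K,T,P,fish=False):
    c=np.linalg.inv(T)@np.r_[P,1]; c=c[:3]
    if fish:
        th=np.arctan2(np.hypot(c[0],c[1]),c[2]); s=th/np.hypot(c[0],c[1]); return np.array([K[0,0]*c[0]*s+K[0,2],K[1,1]*c[1]*s+K[1,2]])
    return np.array([K[0,0]*c[0]/c[2]+K[0,2],K[1,1]*c[1]/c[2]+K[1,2]])
E
python3 - <<'E'
from h import *
_,K1,T1=cam("scene");_,K2,T2=cam("side")
A=lambda x,y:(x/5+255-.4,y/5+160-.4); B=lambda x,y:(x/5+245-.4,y/5+170-.4)
np.set_printoptions(precision=1,suppress=True)
for n,a,b,z in [("head",(525,66),(687,236),64),("hend",(640,275),(502,403),64)]:
    print(n,onz(K1,T1,A(*a),z),onz(K2,T2,B(*b),z),tri(ray(K1,T1,A(*a)),ray(K2,T2,B(*b))))
print("board scene",[onz(K1,T1,A(*p),10) for p in [(470,98),(588,325),(668,308)]])
print("board side",[onz(K2,T2,B(*p),10) for p in [(530,465),(740,288)]])
print("base scene",[onz(K1,T1,A(*p),12) for p in [(98,402),(205,578),(388,490)]])
print("base side",[onz(K2,T2,B(*p),12) for p in [(70,280),(213,352)]])
print("bolt ray", onz(K2,T2,B(230,80),142.6))
print("mandrel tip",tri(ray(K1,T1,A(411,183)),ray(K2,T2,B(331,132))))
print("glass top",onz(K2,T2,B(440,425),195),"short",tri(ray(K1,T1,A(708,460)),ray(K2,T2,B(271,474))))
print("box",onz(K1,T1,A(95,540),26), "tl", onz(K2,T2,B(363,115),16),onz(K2,T2,B(33,430),16))
E
```

```text
head [400.1 304.6  64. ] [398.9 303.7  64. ] (array([400.3, 304.3,  64.9]), np.float64(0.9451951222194802))
hend [590.  279.3  64. ] [588.7 285.7  64. ] (array([585.2, 283. ,  57.5]), np.float64(1.3431070365157902))
board scene [array([366.5, 283.9,  10. ]), array([577.2, 256.5,  10. ]), array([587.4, 310.5,  10. ])]
board side [array([583.7, 305.6,  10. ]), array([374.3, 335.6,  10. ])]
base scene [array([500.5, -49.5,  12. ]), array([641.5, -37.4,  12. ]), array([633.7,  84.3,  12. ])]
base side [array([642.8, -39.3,  12. ]), array([633.7,  81.7,  12. ])]
bolt ray [523.8  15.8 142.6]
mandrel tip (array([558.5, 130.4, 189.7]), np.float64(0.05714863088819734))
glass top [708.7 324.6 195. ] short (array([740.9, 223.3, 103.5]), np.float64(0.7262955499611892))
box [599.3 -87.5  26. ] tl [398.   28.7  16. ] [756.4  31.6  16. ]
```

>>> apply_moves(series=[[[3.6, -1.2, 0, 0, 0, 0, 1], [3.6, -1.2, 0, 0, 0, 0, 1], [3.6, -1.2, 0, 0, 0, 0, 1], [3.6, -1.2, 0, 0, 0, 0, 1], [3.6, -1.2, 0, 0, 0, 0, 1], [3.6, -1.2, 0, 0, 0, 0, 1], [3.6, -1.2, 0, 0, 0, 0, 1], [3.5, -1.2, 0, 0, 0, 0, 1], [0, 0, 0, 0, 0, -8.25, 1], [0, 0, 0, 0, 0, -8.25, 1], [0, 0, 0, 0, 0, -8.25, 1], [0, 0, 0, 0, 0, -8.25, 1]]])

```text
t: 1.45
ee_pos: [528.8, 287.2, 236.5]
orientation: [-1.49, -2.765, 0.0]
ft_force: [1.5, 0.1, -0.7]
width: 87.7
```

>>> apply_moves(series=[[[0, 0, 0, 0, 0, -8.25, 1], [0, 0, 0, 0, 0, -8.25, 1], [0, 0, 0, 0, 0, -8.25, 1], [0, 0, 0, 0, 0, -8.25, 1], [0, 0, 0, 0, 0, -8.25, 1], [0, 0, 0, 0, 0, -8.25, 1], [0, 0, 0, 0, 0, 0, 1], [0, 0, 0, 0, 0, 0, 1]]])

```text
t: 2.25
ee_pos: [528.9, 287.0, 236.6]
orientation: [-0.212, -3.134, 0.0]
ft_force: [0.2, -0.0, -0.1]
width: 87.7
```

```bash
python3 - <<'E'
from h import *
o=ctrl.get_obs(); print(o["t"],o["ee_pos"],R.from_rotvec(o["orientation"]).as_matrix().round(3),o["qpos"])
ims={n:cam(n) for n in("scene","side","wrist")}
import pickle; pickle.dump(ims,open("im1.pkl","wb"))
a=ims["scene"][0][175:290,255:355]; b=ims["side"][0][165:255,235:335]
A=cv2.resize(a,(400,460),interpolation=cv2.INTER_CUBIC); B=cv2.resize(b,(400,360),interpolation=cv2.INTER_CUBIC)
M=np.zeros((600,800,3),np.uint8); M[:460,:400]=A; M[:360,400:]=B
M[360:,400:]=cv2.resize(ims["wrist"][0],(400,250))[:240]
cv2.imwrite("pics/m2.png",M)
E
```

```text
2.25 [528.92138526 286.99738745 236.57556533] [[-0.991  0.134 -0.   ]
 [ 0.134  0.991 -0.   ]
 [ 0.    -0.    -1.   ]] [ 4.77361622e-01  3.89475021e-01  1.68292628e+00  2.99536044e-05
  1.06939939e+00 -9.58648328e-01]
```

View pics/m2.png

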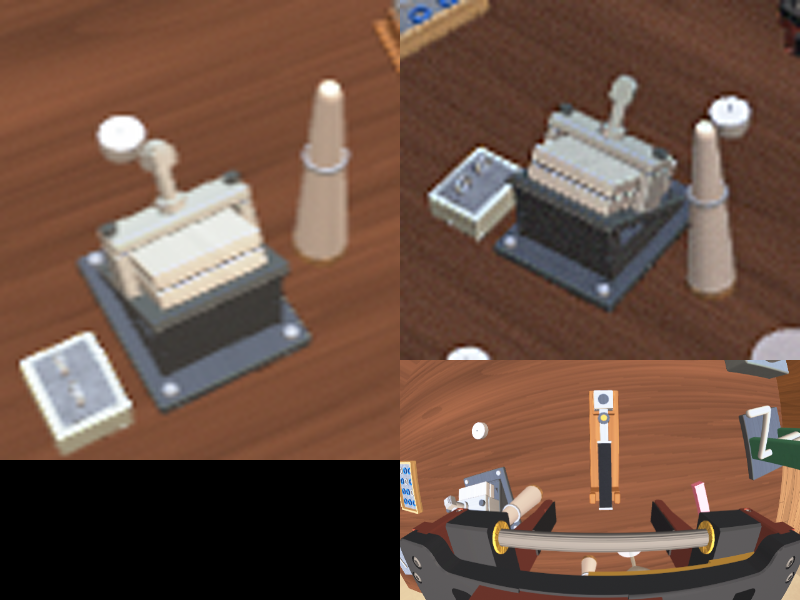

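The fused picture shows the wrench lying along the wrist view's column ~325. The bolt head is now clear of the arm at scene (295,213) and side (291,187). The mandrel is on the +y side of the cradle.

```bash
python3 - <<'E'
from h import *
import pickle
np.set_printoptions(precision=1,suppress=True)
ims=pickle.load(open("im1.pkl","rb"))
I,K,T=ims["wrist"]
m=((I.max(2)<60)).astype(np.uint8); m[:, :295]=0;m[:,360:]=0;m[245:]=0
n,l,s,c=cv2.connectedComponentsWithStats(m)
i=1+np.argmax(s[1:,4]); print("grip blob",s[i],c[i])
ys,xs=np.where(l==i)
top=[(x,y) for x,y in zip(xs,ys)]
P=np.array([onz(K,T,p,64,True)[:2] for p in top])
mu=P.mean(0); u,sv,v=np.linalg.svd(P-mu,full_matrices=False); d=v[0]*np.sign(v[0,0]); t=(P-mu)@d;w=(P-mu)@v[1]
print("grip centre",mu+d*(t.min()+t.max())/2,"len",t.max()-t.min(),"w",w.max()-w.min(),"yaw",np.degrees(np.arctan2(d[1],d[0])))
print("head",onz(K,T,(325,61),64,True))
K1,T1=ims["scene"][1:];K2,T2=ims["side"][1:]
A=lambda x,y:(x/4+255-.4,y/4+175-.4);B=lambda x,y:(x/4+235-.4-100,y/4+165-.4)
print("bolt",tri(ray(K1,T1,A(160,152)),ray(K2,T2,B(625,86))),onz(K1,T1,A(160,152),142.6),onz(K2,T2,B(625,86),142.6))
for nm,pts in (("s",[(80,252),(164,408),(311,338)]),): print([onz(K1,T1,A(*p),12) for p in pts],[onz(K1,T1,A(*p),12) for p in [(95,258),(171,390),(291,331)]])
print([onz(K2,T2,B(*p),12) for p in [(497,243),(608,305),(690,190)]],"screws",[onz(K2,T2,B(*p),12) for p in [(509,241),(604,290)]])
# saved crops for bolt, large
a=ims["scene"][0][205:245,275:325]; b=ims["side"][0][178:218,270:320]
M=np.hstack([cv2.resize(a,None,fx=8,fy=8,interpolation=cv2.INTER_CUBIC),cv2.resize(b,None,fx=8,fy=8,interpolation=cv2.INTER_CUBIC)])
cv2.imwrite("pics/m3.png",M)
E
```

```text
grip blob [320 150   3   5   9] [320.6 152.2]
grip centre [493.2 286.5] len 4.555233449159143 w 2.0246620870989434 yaw 5.570152284720077
head [399.  303.9  64. ]
bolt (array([522.9,  15.5, 138.7]), np.float64(1.220073752034365)) [526.7  14.4 142.6] [525.1  18.  142.6]
[array([492.6, -45.2,  12. ]), array([645.6, -39.2,  12. ]), array([638.6,  82.4,  12. ])] [array([502.8, -36.7,  12. ]), array([634.3, -28.9,  12. ]), array([626.8,  71.6,  12. ])]
[array([641.5, -39.3,  12. ]), array([637.7,  82.5,  12. ]), array([493.6,  56.7,  12. ])] screws [array([633.6, -32.5,  12. ]), array([627.2,  69.2,  12. ])]
```

View pics/m3.png

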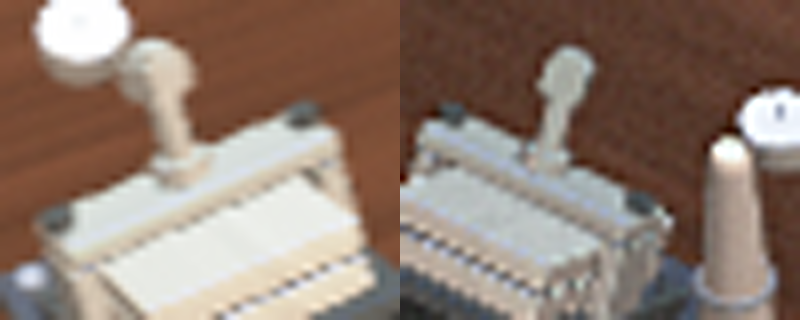

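The bolt's flats can't be resolved at this range, so I'll look along the bolt axis with the wrist camera before grasping.

```bash
cat >> h.py <<'E'
def rows(Tt,n,T0=None):
    "constant row that, made n times, leads from the present pose to (Rt,pt)"
    if T0 is None:
        o=ctrl.get_obs(); T0=(R.from_rotvec(o["orientation"]),o["ee_pos"])
    R0,p0=T0; Rt,pt=Tt
    w=(R0.inv()*Rt).as_rotvec()/n; S=R.from_rotvec(w)
    Mx=sum(R.from_rotvec(w*k).as_matrix() for k in range(n))
    d=np.linalg.solve(Mx,R0.inv().apply(np.array(pt)-p0))
    print(n,"x",np.round(d/10,2),np.round(np.degrees(w),2), "max mm",np.linalg.norm(d).round(1),"deg",np.degrees(np.linalg.norm(w)).round(2))
    p=np.array(p0)
    Rr=R0
    path=[]
    for k in range(n): p=p+Rr.apply(d); Rr=Rr*S; path.append(p.round(0))
    print("path",[list(map(int,q)) for q in path[::2]])
CY=np.radians(3.8)
def tool(phi,tilt=30,yaw=CY):
    "tool for a wrench standing in the bolt's frame, handle phi deg from uphill"
    x=R.from_euler('z',yaw)*R.from_euler('y',-np.radians(tilt))*R.from_euler('z',np.radians(phi))  # wrench frame
    return x*R.from_matrix(np.array([[-1,0,0],[0,1,0],[0,0,-1.]]))
E
python3 - <<'E'
from h import *
print(tool(0).as_matrix().round(2))
rows((tool(0),[557,17,201]),12)
rows((tool(0),[557,17,250]),12)
E
```

```text
[[-0.86 -0.07  0.5 ]
 [-0.06  1.    0.03]
 [-0.5   0.   -0.87]]
12 x [-0.26 -2.25  0.35] [-0.25 -2.49 -0.93] max mm 22.9 deg 2.67
path [[529, 264, 233], [529, 219, 226], [532, 174, 220], [537, 129, 213], [543, 84, 208], [552, 39, 203]]
12 x [-0.35 -2.24 -0.05] [-0.25 -2.49 -0.93] max mm 22.7 deg 2.67
path [[530, 264, 237], [532, 219, 238], [535, 174, 240], [540, 129, 242], [546, 84, 245], [553, 39, 248]]
```

>>> apply_moves(series=[[[-0.35, -2.24, -0.05, -0.25, -2.49, -0.93, 1], [-0.35, -2.24, -0.05, -0.25, -2.49, -0.93, 1], [-0.35, -2.24, -0.05, -0.25, -2.49, -0.93, 1], [-0.35, -2.24, -0.05, -0.25, -2.49, -0.93, 1], [-0.35, -2.24, -0.05, -0.25, -2.49, -0.93, 1], [-0.35, -2.24, -0.05, -0.25, -2.49, -0.93, 1], [-0.35, -2.24, -0.05, -0.25, -2.49, -0.93, 1], [-0.35, -2.24, -0.05, -0.25, -2.49, -0.93, 1], [-0.35, -2.24, -0.05, -0.25, -2.49, -0.93, 1], [-0.35, -2.24, -0.05, -0.25, -2.49, -0.93, 1], [-0.35, -2.24, -0.05, -0.25, -2.49, -0.93, 1], [-0.35, -2.24, -0.05, -0.25, -2.49, -0.93, 1]]])

```text
t: 3.6
ee_pos: [557.3, 16.2, 250.3]
orientation: [-0.088, 2.615, 0.024]
ft_force: [0.7, -0.7, -0.2]
width: 87.8
```

>>> apply_moves(series=[[[0.82, 0, 1.41, 0, 0, 0, 1], [0.82, 0, 1.41, 0, 0, 0, 1], [0.82, 0, 1.41, 0, 0, 0, 1], [0, 0, 0, 0, 0, 0, 1], [0, 0, 0, 0, 0, 0, 1], [0, 0, 0, 0, 0, 0, 1]]])

```text
t: 4.2
ee_pos: [557.6, 17.2, 202.0]
orientation: [-0.089, 2.616, 0.024]
ft_force: [-0.3, -0.7, 0.1]
width: 87.9
```

```bash
python3 - <<'E'
from h import *
import pickle
w=cam("wrist"); pickle.dump(w,open("im2.pkl","wb")); I,K,T=w
p=proj(K,T,[516,14.4,142.6],True); print(p)
u,v=map(int,p); u0,v0=u-60,max(v-50,0); print(u0,v0)
cv2.imwrite("pics/b1.png",cv2.resize(I[v0:v0+100,u0:u0+120],None,fx=6,fy=6,interpolation=cv2.INTER_CUBIC))
E
```

```text
[326.24717257 121.16371978]
266 71
```

View pics/b1.png

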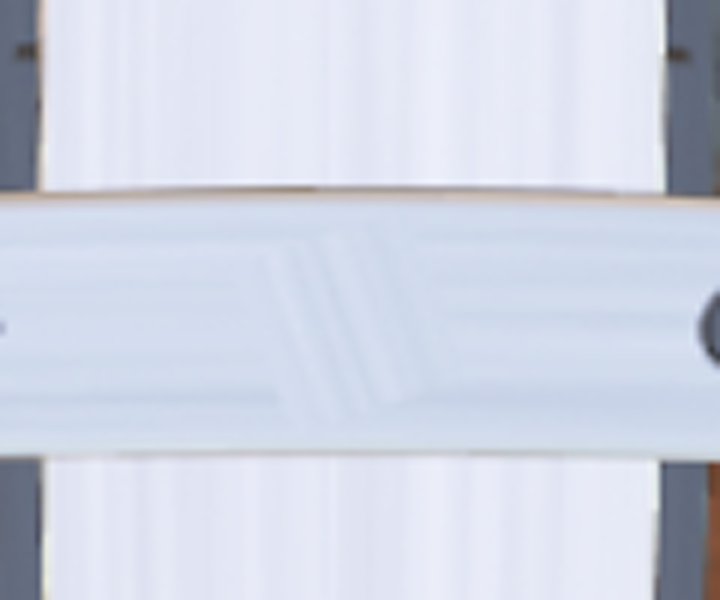

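The view looks straight down the bolt: the head shows faintly, about (324,125) full-res, with its sides leaning about 15-18° off the bridge. I'll enhance the contrast.

```bash
python3 - <<'E'
from h import *
import pickle
I,K,T=pickle.load(open("im2.pkl","rb"))
c=I[98:152,298:352].astype(float)
c=cv2.GaussianBlur(c,(0,0),0.6)
o=[]
for k in range(3):
    x=c[...,k]; o.append(np.clip((x-np.percentile(x,8))/(np.percentile(x,97)-np.percentile(x,8))*255,0,255))
E=np.dstack(o).astype(np.uint8)
cv2.imwrite("pics/b2.png",cv2.resize(E,None,fx=10,fy=10,interpolation=cv2.INTER_CUBIC))
E
```

```text
(no output)
```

View pics/b2.png

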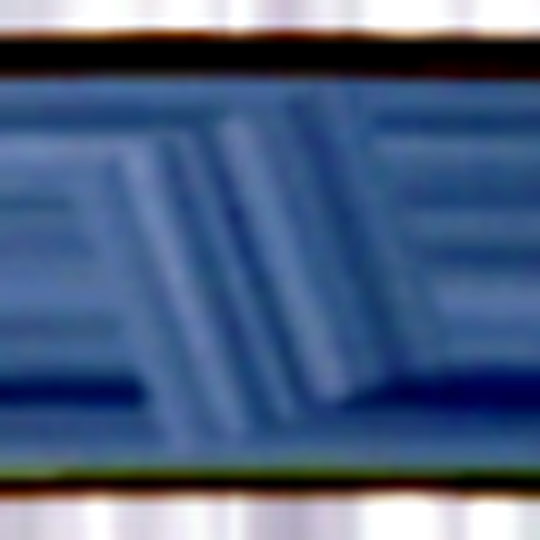

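The enhanced view shows the head square clearly: corners at about (85,165), (365,85), (440,360) and (165,450) in the crop, side about 29 px. The expected side is about 30 px. It is turned about 16-20° from uphill towards +y.

```bash
python3 - <<'E'
from h import *
import pickle
np.set_printoptions(precision=2,suppress=True)
I,K,T=pickle.load(open("im2.pkl","rb"))
ax=-tool(0).as_matrix()[:,2]
c=lambda x,y:(x/10+298-.45,y/10+98-.45)
P=onz(K,T,c(264,265),137.4,True); print("bolt top",P+6*ax, "cam",T[:3,3])
q=[onz(K,T,c(*p),137.4,True) for p in [(85,165),(365,85),(440,360),(165,450)]]
# in tilted plane
o,_=ray(K,T,c(264,265),True)
pl=[]
for p in [(85,165),(365,85),(440,360),(165,450)]:
    o,v=ray(K,T,c(*p),True); s=((P-o)@ax)/(v@ax); pl.append((R.from_matrix(tool(0).as_matrix()).inv().apply(o+v*s-P)))
pl=np.array(pl); e=np.diff(np.vstack([pl,pl[:1]]),axis=0); print(np.linalg.norm(e,axis=1)); 
# tool coords: x=-uphill, y=+y -> phi
print([np.degrees(np.arctan2(a[1],-a[0]))%90 for a in e])
# bridge centre height row: edges
for y in (75,472):
    o,v=ray(K,T,c(264,y),True); b=P-46*ax; s=((b-o)@ax)/(v@ax); print("bridge edge x from axis",tool(0).inv().apply(o+v*s-b))
# grip from first wrist picture
I,K,T=pickle.load(open("im1.pkl","rb"))["wrist"]
for x in (322,325,328): print(I[170,318:336].max(1)) if x==322 else None
m=(I.max(2)<75).astype(np.uint8); m[:,:300]=0;m[:,352:]=0;m[245:]=0;m[:100]=0
n,l,s,cc=cv2.connectedComponentsWithStats(m); i=1+np.argmax(s[1:,4]); print(s[i])
for y in (145,165,185,205,220):
    x=np.where(l[y]==i)[0]
    if len(x): print(y,x.min(),x.max(),onz(K,T,((x.min()+x.max())/2,y),64,True)[:2])
E
```

```text
bolt top [518.02  13.2  142.6 ] cam [428.04   7.76 298.43]
[17.29 17.12 17.31 17.81]
[np.float64(16.095777687361775), np.float64(15.391046180024743), np.float64(18.405932193152253), np.float64(15.398703621441229)]
bridge edge x from axis [14.21 -0.15  0.  ]
bridge edge x from axis [-15.57  -0.11   0.  ]
[67 61 61 61 62 62 62 62 62 62 61 62 62 61 63 63 62 61]
[ 317  134   21  102 1927]
145 318 336 [486.75 294.18]
165 318 337 [507.63 291.92]
185 319 337 [528.87 289.63]
205 319 337 [550.59 286.75]
220 320 337 [567.45 285.08]
```

```bash
python3 - <<'E'
from h import *
o=ctrl.get_obs(); R0=R.from_rotvec(o["orientation"]); p=o["ee_pos"]+R0.apply([-24.6,0,-42.3])
rows((tool(-6.5,0,0),[528.7,289.4,200]),12,(R0,p))
E
```

```text
12 x [0.39 2.26 0.35] [0.23 2.5  0.85] max mm 23.2 deg 2.65
path [[555, 40, 246], [549, 85, 236], [543, 130, 227], [538, 175, 219], [534, 221, 211], [530, 267, 204]]
```

>>> apply_moves(series=[[[-0.82, 0, -1.41, 0, 0, 0, 1], [-0.82, 0, -1.41, 0, 0, 0, 1], [-0.82, 0, -1.41, 0, 0, 0, 1]]])

```text
t: 4.55
ee_pos: [557.4, 17.1, 251.4]
orientation: [-0.089, 2.616, 0.024]
ft_force: [-0.2, -0.5, -1.3]
width: 87.7
```

>>> apply_moves(series=[[[0.39, 2.26, 0.35, 0.23, 2.5, 0.85, 1], [0.39, 2.26, 0.35, 0.23, 2.5, 0.85, 1], [0.39, 2.26, 0.35, 0.23, 2.5, 0.85, 1], [0.39, 2.26, 0.35, 0.23, 2.5, 0.85, 1], [0.39, 2.26, 0.35, 0.23, 2.5, 0.85, 1], [0.39, 2.26, 0.35, 0.23, 2.5, 0.85, 1], [0.39, 2.26, 0.35, 0.23, 2.5, 0.85, 1], [0.39, 2.26, 0.35, 0.23, 2.5, 0.85, 1], [0.39, 2.26, 0.35, 0.23, 2.5, 0.85, 1], [0.39, 2.26, 0.35, 0.23, 2.5, 0.85, 1], [0.39, 2.26, 0.35, 0.23, 2.5, 0.85, 1], [0.39, 2.26, 0.35, 0.23, 2.5, 0.85, 1]]])

```text
t: 5.75
ee_pos: [528.7, 290.5, 200.2]
orientation: [-0.18, -3.134, -0.0]
ft_force: [0.1, -0.3, -0.7]
width: 87.9
```

>>> apply_moves(series=[[[0, 0, 2.5, 0, 0, 0, 1], [0, 0, 2.5, 0, 0, 0, 1], [0, 0, 2.5, 0, 0, 0, 1], [0, 0, 2.5, 0, 0, 0, 1], [0, 0, 0, 0, 0, 0, 1], [0, 0, 0, 0, 0, 0, 1]]])

```text
t: 6.35
ee_pos: [528.6, 289.4, 99.9]
orientation: [-0.179, -3.135, 0.001]
ft_force: [1.0, 0.6, 0.2]
width: 87.8
```

```bash
python3 - <<'E'
from h import *
np.set_printoptions(precision=2,suppress=True)
o=ctrl.get_obs(); print(o["ee_pos"])
rows((tool(-6.5,0,0),[528.7,289.4,49]),4)
I,K,T=cam("wrist"); cv2.imwrite("pics/g1.png",I)
m=(I.max(2)<75).astype(np.uint8); m[:,:290]=0;m[:,365:]=0
n,l,s,c=cv2.connectedComponentsWithStats(m); print(s[1:][s[1:,4]>100])
i=1+np.argmax(s[1:,4])
for y in range(s[i][1]+8,s[i][1]+s[i][3]-5,22):
    x=np.where(l[y]==i)[0]; print(y,x.min(),x.max(),onz(K,T,((x.min()+x.max())/2,y),64,True)[:2])
E
```

```text
[528.59 289.35  99.95]
4 x [-0.    0.    1.27] [-0.01 -0.02 -0.01] max mm 12.7 deg 0.02
path [[529, 289, 87], [529, 289, 62]]
[[ 308  142   36  136 4586]
 [ 290  345   75   31 2265]]
150 308 343 [479.84 294.71]
172 309 343 [493.13 293.5 ]
194 309 342 [506.65 291.65]
216 309 342 [520.64 290.06]
238 310 342 [535.3  288.71]
260 310 341 [550.7  286.63]
```

The close measurement agrees: grip line yaw -6.5°, y = 289.2 at the grasp. I'll descend and close.

>>> apply_moves(series=[[[0, 0, 1.27, 0, 0, 0, 1], [0, 0, 1.27, 0, 0, 0, 1], [0, 0, 1.27, 0, 0, 0, 1], [0, 0, 1.27, 0, 0, 0, 1], [0, 0, 0, 0, 0, 0, 1], [0, 0, 0, 0, 0, 0, 0], [0, 0, 0, 0, 0, 0, 0], [0, 0, 0, 0, 0, 0, 0], [0, 0, 0, 0, 0, 0, 0], [0, 0, 0, 0, 0, 0, 0], [0, 0, 0, 0, 0, 0, 0], [0, 0, 0, 0, 0, 0, 0]]])

```text
t: 7.6
ee_pos: [528.3, 289.2, 48.6]
orientation: [-0.179, -3.135, 0.0]
ft_force: [-0.4, 0.4, 0.7]
width: 35.7
```

>>> apply_moves(series=[[[0, 0, 0, 0, 0, 0, 0], [0, 0, 0, 0, 0, 0, 0], [0, 0, 0, 0, 0, 0, 0]]])

```text
t: 7.9
ee_pos: [528.3, 289.2, 48.5]
orientation: [-0.179, -3.135, 0.0]
ft_force: [0.8, 0.0, -0.7]
width: 21.8
```

>>> apply_moves(series=[[[0, 0, -0.5, 0, 0, 0, 0], [0, 0, -1, 0, 0, 0, 0], [0, 0, -2, 0, 0, 0, 0], [0, 0, -3, 0, 0, 0, 0], [0, 0, -3, 0, 0, 0, 0], [0, 0, -3, 0, 0, 0, 0], [0, 0, -3, 0, 0, 0, 0], [0, 0, -2, 0, 0, 0, 0], [0, 0, -1, 0, 0, 0, 0], [0, 0, 0, 0, 0, 0, 0], [0, 0, 0, 0, 0, 0, 0]]])

```text
t: 9.0
ee_pos: [528.0, 288.9, 232.8]
orientation: [-0.178, -3.134, 0.002]
ft_force: [0.0, -0.4, -2.8]
width: 21.8
```

```bash
python3 - <<'E'
from h import *
np.set_printoptions(precision=2,suppress=True)
o=ctrl.get_obs(); print(o["ee_pos"],o["ft_force"],o["moment"],o["width"])
A=cv2.resize(cam("side")[0][130:290,300:460],(400,400),interpolation=cv2.INTER_CUBIC)
I,K,T=cam("wrist"); W=I[0:260,200:460]
cv2.imwrite("pics/g2.png",np.hstack([A,cv2.resize(W,(400,400))]))
E
```

```text
[528.02 288.9  232.76] [ 0.01 -0.44 -2.82] [ 0.05 -0.18 -0.02] 21.835968914526855
```

View pics/g2.png

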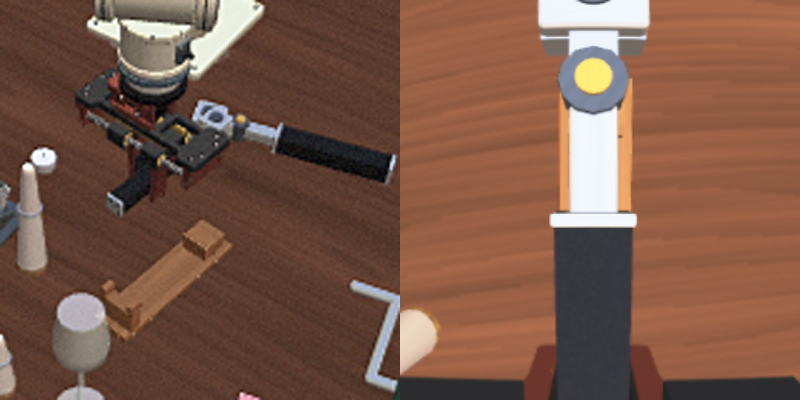

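The wrench is off the rest and hanging in the gripper. The head is at the top of the wrist view (pin at about (325,49)). I'll check its pitch against where a straight grasp would put it.

```bash
python3 - <<'E'
from h import *
np.set_printoptions(precision=1,suppress=True)
o=ctrl.get_obs(); I,K,T=cam("wrist")
Rt=R.from_rotvec(o["orientation"])
F=R.from_matrix(np.array([[-1,0,0],[0,1,0],[0,0,-1.]]))
for pitch in (0,5,10):
    Rw=Rt*F*R.from_euler('y',-pitch,degrees=True)   # head down for pitch>0
    gp=o["ee_pos"]+Rt.apply([0,0,-5])
    f=lambda x,y,z: proj(K,T,gp+Rw.apply(np.array([x-130.,y,z-20.])),True)
    print(pitch,"top edge",f(16,-16,30),f(16,16,30),"bot edge",f(16,0,0),"grip start",f(70,0,30),"sock",f(0,0,30))
g=I[:60,:,:].max(2).astype(int)
print("col 322 rows",g[:,322]); print("row 5",[x for x in range(250,400) if g[5,x]>150][::60], "row25", [x for x in range(250,400) if g[24,x]>150][:1])
E
```

```text
0 top edge [289.5  15.4] [362.7  15.5] bot edge [326.   33.4] grip start [326.1 134.5] sock [326.1 -16.6]
5 top edge [291.8  21.4] [360.3  21.5] bot edge [325.9  41.9] grip start [326.1 132.7] sock [326.   -7.6]
10 top edge [293.9  28.4] [358.1  28.4] bot edge [325.9  50.8] grip start [326. 132.] sock [326.   2.]
col 322 rows [150  76 123 253 253 253 253 253 253 254 254 253 253 252 247 242 242 196
 136 135 247 253 253 253 253 253 253 253 253 253 227 164 166 166 164 162
 159 158 237 253 253 253 253 253 253 253 253 253 253 253 253 253 253 253
 253 253 253 253 253 249]
row 5 [250, 310, 370] row25 [250]
```

```bash
cat >> h.py <<'E'
F=R.from_matrix(np.array([[-1,0,0],[0,1,0],[0,0,-1.]]))
BT=np.array([518.0,13.2,142.6]); P0=1.2
def seat(phi,up=0,trip=0,p=P0,bt=None,s=130.):
    "tool pose with socket 'up' mm above fully seated; phi of the head"
    bt=BT if bt is None else bt
    Rw=R.from_euler('z',CY)*R.from_euler('y',-np.radians(30))*R.from_euler('z',phi,degrees=True)
    ax=Rw.apply([0,0,1]); O=bt+ax*(up-19)
    Rh=Rw*R.from_euler('z',-trip,degrees=True)
    g=O+Rw.apply([32,0,20])+Rh.apply([s-32,0,0])
    Rt=Rh*R.from_euler('y',p,degrees=True)*F
    return Rt,g+Rt.apply([0,0,5])
E
python3 - <<'E'
from h import *
t=seat(17,100); print(t[1],seat(17,0)[1])
rows(t,12)
E
```

```text
[574.92876644  55.04259042 287.84912923] [624.81883986  58.35628544 201.24658885]
12 x [-0.29 -2.01 -0.31] [ 0.17 -2.44 -2.22] max mm 20.5 deg 3.3
path [[528, 269, 235], [532, 228, 242], [537, 188, 250], [546, 149, 259], [556, 111, 269], [568, 73, 281]]
```

>>> apply_moves(series=[[[-0.29, -2.01, -0.31, 0.17, -2.44, -2.22, 0], [-0.29, -2.01, -0.31, 0.17, -2.44, -2.22, 0], [-0.29, -2.01, -0.31, 0.17, -2.44, -2.22, 0], [-0.29, -2.01, -0.31, 0.17, -2.44, -2.22, 0], [-0.29, -2.01, -0.31, 0.17, -2.44, -2.22, 0], [-0.29, -2.01, -0.31, 0.17, -2.44, -2.22, 0], [-0.29, -2.01, -0.31, 0.17, -2.44, -2.22, 0], [-0.29, -2.01, -0.31, 0.17, -2.44, -2.22, 0], [-0.29, -2.01, -0.31, 0.17, -2.44, -2.22, 0], [-0.29, -2.01, -0.31, 0.17, -2.44, -2.22, 0], [-0.29, -2.01, -0.31, 0.17, -2.44, -2.22, 0], [-0.29, -2.01, -0.31, 0.17, -2.44, -2.22, 0]]])

```text
t: 10.35
ee_pos: [574.6, 54.5, 288.0]
orientation: [-0.477, 2.596, -0.086]
ft_force: [0.1, 0.0, -3.0]
width: 22.1
```

>>> apply_moves(series=[[[0, 0, 1.5, 0, 0, 0, 0], [0, 0, 1.5, 0, 0, 0, 0], [0, 0, 1.5, 0, 0, 0, 0], [0, 0, 1.5, 0, 0, 0, 0], [0, 0, 0.5, 0, 0, 0, 0], [0, 0, 0, 0, 0, 0, 0], [0, 0, 0, 0, 0, 0, 0], [0, 0, 0, 0, 0, 0, 0]]])

```text
t: 11.15
ee_pos: [606.7, 57.0, 232.7]
orientation: [-0.474, 2.595, -0.086]
ft_force: [0.4, 0.6, -2.8]
width: 22.0
```

```bash
python3 - <<'E'
from h import *
import pickle
np.set_printoptions(precision=2,suppress=True)
o=ctrl.get_obs(); print(o["t"],o["ee_pos"],o["ft_force"],o["qpos"]); 
for u in (35,): rows(seat(17,u),1)
S=cam("scene");D=cam("side");pickle.dump((S,D),open("im3.pkl","wb"))
for c in (S,D): print("expected seated bolt top px",proj(c[1],c[2],BT))
a=S[0][170:250,260:340];b=D[0][150:230,255:335]
cv2.imwrite("pics/h1.png",np.hstack([cv2.resize(x,(400,400),interpolation=cv2.INTER_CUBIC) for x in(a,b)]))
E
```

```text
11.15 [606.67  57.01 232.74] [ 0.39  0.64 -2.78] [ 0.08  0.25  2.01 -0.03  0.38 -1.82]
1 x [-0.01  0.01  0.14] [-0.03  0.15  0.  ] max mm 1.4 deg 0.16
path [[607, 57, 232]]
expected seated bolt top px [293.04 210.59]
expected seated bolt top px [291.1  184.32]
```

View pics/h1.png

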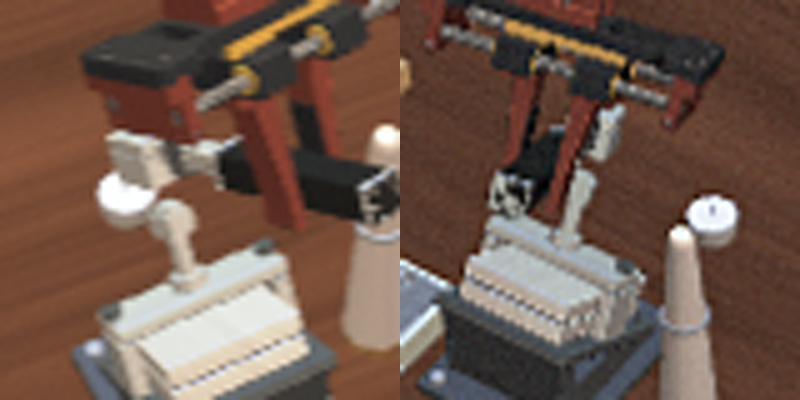

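The picture shows the head a little above the bolt: head at scene crop (135,155), bolt head at (172,215). I'll check this against predicted projections before lowering.

```bash
python3 - <<'E'
from h import *
import pickle
np.set_printoptions(precision=1,suppress=True)
S,D=pickle.load(open("im3.pkl","rb"))
o=ctrl.get_obs(); Rt=R.from_rotvec(o["orientation"]); gp=o["ee_pos"]+Rt.apply([0,0,-5])
for p in (0,P0,4):
    Rw=Rt*F*R.from_euler('y',-p,degrees=True)
    f=lambda x,y,z: gp+Rw.apply(np.array([x-130.,y,z-20.]))
    print("pitch",p,"mouth",f(0,0,0),"z",Rw.apply([0,0,1]))
    for nm,c,off in (("scene",S,(260,170)),("side",D,(255,150))):
        print(nm,{k:(proj(c[1],c[2],f(*q))-off)*5 for k,q in dict(mouth=(0,0,0),tl=(-16,-16,30),tl2=(-16,16,30),bl=(-16,-16,0),b2=(16,-16,0),bl3=(-16,16,0),t4=(16,16,30),pin=(32,0,30)).items()})
for nm,c,off in (("scene",S,(260,170)),("side",D,(255,150))):
    ax=-tool(0).as_matrix()[:,2]
    print(nm,"bolt top",(proj(c[1],c[2],BT)-off)*5,"head mid",(proj(c[1],c[2],BT-10*ax)-off)*5,"stem foot",(proj(c[1],c[2],BT-52*ax)-off)*5)
E
```

```text
pitch 0 mouth [507.9  12.3 159.6] z [-0.5 -0.   0.9]
scene {'mouth': array([155.3, 172. ]), 'tl': array([102.7, 132.2]), 'tl2': array([145.9, 108.8]), 'bl': array([116.8, 179.7]), 'b2': array([151.1, 188.8]), 'bl3': array([159.4, 155.8]), 't4': array([180.6, 116.2]), 'pin': array([176.9, 132.1])}
side {'mouth': array([187.5, 144.3]), 'tl': array([182.4,  89.9]), 'tl2': array([227. , 104.6]), 'bl': array([171.9, 130.9]), 'b2': array([158.4, 142.9]), 'bl3': array([216.1, 145.6]), 't4': array([214.3, 116.3]), 'pin': array([185. , 114.7])}
pitch 1.2 mouth [509.6  12.5 157.5] z [-0.5 -0.   0.9]
scene {'mouth': array([157. , 176.4]), 'tl': array([103.9, 137. ]), 'tl2': array([147.1, 113.6]), 'bl': array([118.7, 184.6]), 'b2': array([152.7, 192.7]), 'bl3': array([161.2, 160.6]), 't4': array([181.5, 120. ]), 'pin': array([177.6, 135.5])}
side {'mouth': array([186.3, 148.2]), 'tl': array([181.4,  94. ]), 'tl2': array([225.9, 108.7]), 'bl': array([170.7, 135.2]), 'b2': array([157.4, 146.4]), 'bl3': array([214.9, 149.9]), 't4': array([213.5, 119.6]), 'pin': array([184.3, 117.5])}
pitch 4 mouth [513.7  13.1 152.5] z [-0.5 -0.1  0.8]
scene {'mouth': array([161.3, 186.6]), 'tl': array([107.2, 148.4]), 'tl2': array([150.2, 124.8]), 'bl': array([123.4, 196.1]), 'b2': array([156.6, 201.9]), 'bl3': array([165.7, 171.9]), 't4': array([183.8, 129. ]), 'pin': array([179.5, 143.3])}
side {'mouth': array([183.6, 157.3]), 'tl': array([179. , 103.8]), 'tl2': array([223.4, 118.5]), 'bl': array([167.7, 145.3]), 'b2': array([154.9, 154.5]), 'bl3': array([211.8, 160. ]), 't4': array([211.6, 127.3]), 'pin': array([182.7, 124.2])}
scene bolt top [165.2 202.9] head mid [169.9 218.5] stem foot [189.1 282.5]
side bolt top [180.5 171.6] head mid [176.9 185.2] stem foot [162.  241.9]
```

Head and bolt sit where predicted, within about 1 mm, with pitch about 1°. Lowering along the axis.

>>> apply_moves(series=[[[0, 0, 0.5, 0, 0, 0, 0], [0, 0, 0.5, 0, 0, 0, 0], [0, 0, 0.5, 0, 0, 0, 0], [0, 0, 0.3, 0, 0, 0, 0], [0, 0, 0.2, 0, 0, 0, 0], [0, 0, 0.2, 0, 0, 0, 0], [0, 0, 0, 0, 0, 0, 0]]])

```text
t: 11.95
ee_pos: [617.4, 57.5, 212.6]
orientation: [-0.474, 2.596, -0.086]
ft_force: [-0.0, 0.3, -3.1]
width: 21.8
```

>>> apply_moves(series=[[[0, 0, 0.15, 0, 0, 0, 0], [0, 0, 0.15, 0, 0, 0, 0], [0, 0, 0.15, 0, 0, 0, 0], [0, 0, 0, 0, 0, 0, 0]]])

```text
t: 12.35
ee_pos: [619.5, 57.7, 208.8]
orientation: [-0.474, 2.596, -0.086]
ft_force: [-0.5, -0.3, -3.4]
width: 21.9
```

>>> apply_moves(series=[[[0, 0, 0.15, 0, 0, 0, 0], [0, 0, 0.15, 0, 0, 0, 0], [0, 0, 0.15, 0, 0, 0, 0], [0, 0, 0, 0, 0, 0, 0]]])

```text
t: 12.75
ee_pos: [621.7, 57.8, 204.8]
orientation: [-0.474, 2.596, -0.086]
ft_force: [-0.2, -0.4, -3.0]
width: 21.7
```

>>> apply_moves(series=[[[0, 0, 0.1, 0, 0, 0, 0], [0, 0, 0.1, 0, 0, 0, 0], [0, 0, 0, 0, 0, 0, 0]]])

```text
t: 13.05
ee_pos: [622.7, 57.8, 203.2]
orientation: [-0.474, 2.596, -0.086]
ft_force: [-1.1, 0.7, -2.6]
width: 21.8
```

>>> apply_moves(series=[[[0, 0, 0.1, 0, 0, 0, 0], [0, 0, 0.1, 0, 0, 0, 0], [0, 0, 0, 0, 0, 0, 0]]])

```text
t: 13.35
ee_pos: [623.6, 57.9, 201.4]
orientation: [-0.474, 2.596, -0.086]
ft_force: [0.3, -0.2, -2.7]
width: 21.6
```

>>> apply_moves(series=[[[0, 0, 0.1, 0, 0, 0, 0], [0, 0, 0.05, 0, 0, 0, 0], [0, 0, 0, 0, 0, 0, 0]]])

```text
t: 13.65
ee_pos: [624.3, 57.9, 200.2]
orientation: [-0.474, 2.596, -0.086]
ft_force: [-0.2, 0.6, -2.9]
width: 21.9
```

>>> apply_moves(series=[[[0, 0, 0.1, 0, 0, 0, 0], [0, 0, 0.05, 0, 0, 0, 0], [0, 0, 0, 0, 0, 0, 0]]])

```text
t: 13.95
ee_pos: [625.1, 58.0, 199.0]
orientation: [-0.474, 2.596, -0.086]
ft_force: [-0.6, -1.1, -1.3]
width: 21.7
```

>>> apply_moves(series=[[[0, 0, 0.1, 0, 0, 0, 0], [0, 0, 0.05, 0, 0, 0, 0], [0, 0, 0, 0, 0, 0, 0]]])

```text
t: 14.25
ee_pos: [625.9, 58.0, 197.8]
orientation: [-0.474, 2.595, -0.086]
ft_force: [-0.7, 0.2, 1.1]
width: 21.8
```

```bash
python3 - <<'E'
from h import *
import pickle
np.set_printoptions(precision=2,suppress=True)
o=ctrl.get_obs(); print(o["ee_pos"],o["ft_force"],o["moment"])
S=cam("scene");D=cam("side");pickle.dump((S,D),open("im4.pkl","wb"))
a=S[0][180:260,260:340];b=D[0][160:240,255:335]
cv2.imwrite("pics/h2.png",np.hstack([cv2.resize(x,(400,400),interpolation=cv2.INTER_CUBIC) for x in(a,b)]))
E
```

```text
[625.87  58.03 197.76] [-0.68  0.17  1.12] [ 0.02  0.67 -0.08]
```

View pics/h2.png

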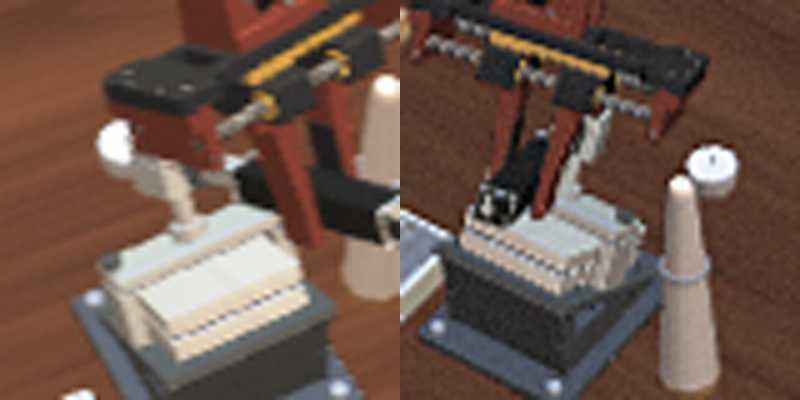

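The head sits on the bolt with only the stem showing beneath it, and contact is felt about 2 mm past nominal, consistent with a seated socket. Now computing the turn about the bolt axis.

```bash
cat >> h.py <<'E'
def torque(o=None):
    o=o or ctrl.get_obs(); ax=-tool(0).as_matrix()[:,2]
    M=o["moment"]+np.cross((o["ee_pos"]-BT)/1000,o["ft_force"]); return (M@ax).round(3),(o["moment"]@ax).round(3)
def spin(d,n,p=P0,r=130.,lead=0):
    rows(seat(17-d*n,-3.2,0,p,None,r),n,seat(17,-3.2,0,p,None,r))
E
python3 - <<'E'
from h import *
np.set_printoptions(precision=3,suppress=True)
spin(3,10); spin(2,6); print(torque())
I,K,T=cam("wrist"); cv2.imwrite("pics/w1.png",I)
g=I.max(2).astype(int)
for x in (296,304,310,344,350,356): print(x,g[2:45,x])
E
```

```text
10 x [ 0.02 -0.68  0.  ] [-0.06  0.    3.  ] max mm 6.8 deg 3.0
path [[628, 52, 199], [632, 39, 201], [633, 25, 201], [634, 12, 201], [634, -2, 200]]
6 x [ 0.01 -0.45  0.  ] [-0.04 -0.    2.  ] max mm 4.5 deg 2.0
path [[628, 54, 199], [630, 45, 200], [632, 37, 201]]
(np.float64(0.029), np.float64(-0.111))
296 [243 243 243 242 242 242 244 244 243 243 241 239 237 234 217 189 178 176
 174 166 192 229 183 172 171 172 173 175 173 174 176 177 175 242 242 242
 243 244 243 241 239 227 199]
304 [243 243 244 242 242 243 244 244 243 242 242 239 237 233 209 185 177 176
 171 165 215 229 172 172 171 173 175 173 173 172 176 175 181 239 242 243
 242 235 228 209 193 182 160]
310 [244 244 243 242 242 244 244 244 243 242 241 239 237 232 204 183 182 213
 230 231 241 237 232 230 230 231 232 233 234 235 235 236 226 159 138 136
 135 135 133 134 136 137 138]
344 [244 244 244 244 243 245 245 245 244 243 243 240 238 234 211 187 180 177
 173 169 193 242 172 172 170 171 173 172 172 171 173 174 187 245 245 233
 178 137 136 137 137 136 136]
350 [244 244 244 244 244 244 245 245 244 244 243 240 239 236 219 190 180 177
 175 170 184 238 177 172 170 171 172 173 172 170 171 173 178 244 245 245
 244 243 243 243 244 243 242]
356 [244 244 245 244 243 244 245 245 244 244 243 241 239 237 225 195 182 179
 177 170 179 231 194 172 168 171 172 174 171 172 173 177 187 241 243 244
 245 245 244 243 243 243 244]
```

>>> apply_moves(series=[[[0.02, -0.68, 0, -0.06, 0, 3, 0], [0.02, -0.68, 0, -0.06, 0, 3, 0], [0.02, -0.68, 0, -0.06, 0, 3, 0], [0.02, -0.68, 0, -0.06, 0, 3, 0], [0.02, -0.68, 0, -0.06, 0, 3, 0], [0.02, -0.68, 0, -0.06, 0, 3, 0], [0.02, -0.68, 0, -0.06, 0, 3, 0], [0.02, -0.68, 0, -0.06, 0, 3, 0], [0.02, -0.68, 0, -0.06, 0, 3, 0], [0.02, -0.68, 0, -0.06, 0, 3, 0]]])

```text
t: 15.4
ee_pos: [631.8, -9.4, 198.5]
orientation: [0.216, 2.632, 0.107]
ft_force: [-2.8, 4.4, -0.9]
width: 21.8
```

```bash
cat >> h.py <<'E'
def trip():
    "slope (deg) of the head's near top edge across the wrist picture"
    I,K,T=cam("wrist"); g=cv2.GaussianBlur(I,(3,3),0).max(2).astype(int); P=[]
    for x in list(range(294,306,2))+list(range(342,360,2)):
        c=g[0:60,x]; w=np.where((c[3:]<205)&(c[:-3]>225))[0]
        if len(w): P.append((x,w[0]))
    P=np.array(P); k=np.polyfit(P[:,0],P[:,1],1); return np.degrees(np.arctan(k[0])).round(1),P[:,1]
E
python3 - <<'E'
from h import *
np.set_printoptions(precision=2,suppress=True)
o=ctrl.get_obs(); print(o["ee_pos"],o["ft_force"],o["moment"],o["qpos"],torque(o)); print(trip())
E
```

```text
[631.8   -9.41 198.53] [-2.81  4.4  -0.89] [0.89 0.96 0.13] [-0.07  0.34  1.98  0.21  0.33 -1.66] (np.float64(0.132), np.float64(-0.361))
(np.float64(0.7), array([13, 13, 13, 13, 13, 13, 13, 13, 13, 13, 14, 14, 14, 14, 14]))
```

>>> apply_moves(series=[[[0.02, -0.68, 0, -0.06, 0, 3, 0], [0.02, -0.68, 0, -0.06, 0, 3, 0], [0.02, -0.68, 0, -0.06, 0, 3, 0], [0.02, -0.68, 0, -0.06, 0, 3, 0], [0.02, -0.68, 0, -0.06, 0, 3, 0], [0, 0, 0, 0, 0, 0, 0]]])

```text
t: 16.05
ee_pos: [623.4, -41.7, 192.4]
orientation: [0.555, 2.591, 0.201]
ft_force: [-2.7, 6.0, -0.6]
width: 21.7
```

```bash
python3 - <<'E'
from h import *
np.set_printoptions(precision=2,suppress=True)
o=ctrl.get_obs(); print(o["ee_pos"],o["ft_force"],o["moment"],torque(o)); print(trip())
E
```

```text
[623.38 -41.71 192.43] [-2.7   6.   -0.61] [1.12 0.78 0.15] (np.float64(0.098), np.float64(-0.456))
(np.float64(0.3), array([13, 13, 13, 13, 13, 13, 13, 13, 13, 13, 13, 13, 13, 14, 14]))
```

>>> apply_moves(series=[[[0.02, -0.68, 0, -0.06, 0, 3, 0], [0.02, -0.68, 0, -0.06, 0, 3, 0], [0.02, -0.68, 0, -0.06, 0, 3, 0], [0, 0, 0, 0, 0, 0, 0]]])

```text
t: 16.5
ee_pos: [615.0, -59.2, 186.9]
orientation: [0.757, 2.548, 0.256]
ft_force: [-2.3, 5.9, -0.3]
width: 21.9
```

```bash
cat > q.py <<'E'
from h import *
np.set_printoptions(precision=2,suppress=True)
o=ctrl.get_obs(); print(o["ee_pos"],o["ft_force"],o["moment"],torque(o)); print(trip())
E
python3 q.py
```

```text
[615.04 -59.18 186.94] [-2.32  5.88 -0.29] [1.19 0.76 0.25] (np.float64(0.069), np.float64(-0.402))
(np.float64(0.4), array([12, 13, 13, 13, 13, 13, 13, 13, 13, 13, 13, 13, 13, 13, 14]))
```

>>> apply_moves(series=[[[0.02, -0.68, 0, -0.06, 0, 3, 0], [0.02, -0.68, 0, -0.06, 0, 3, 0], [0.02, -0.68, 0, -0.06, 0, 3, 0], [0, 0, 0, 0, 0, 0, 0]]])

```text
t: 16.95
ee_pos: [604.4, -75.0, 180.3]
orientation: [0.956, 2.491, 0.311]
ft_force: [-1.9, 6.1, -0.0]
width: 22.0
```

```bash
python3 q.py
```

```text
[604.4  -74.97 180.26] [-1.87  6.14 -0.04] [1.23 0.63 0.35] (np.float64(0.098), np.float64(-0.335))
(np.float64(0.2), array([12, 13, 13, 13, 13, 13, 13, 13, 13, 13, 13, 13, 13, 13, 13]))
```

>>> apply_moves(series=[[[0.02, -0.68, 0, -0.06, 0, 3, 0], [0.02, -0.68, 0, -0.06, 0, 3, 0], [0, 0, 0, 0, 0, 0, 0]]])

```text
t: 17.3
ee_pos: [596.2, -84.2, 175.2]
orientation: [1.086, 2.445, 0.347]
ft_force: [-2.2, 6.7, -0.0]
width: 21.9
```

```bash
python3 q.py
```

```text
[596.25 -84.2  175.22] [-2.16  6.72 -0.04] [1.32 0.62 0.5 ] (np.float64(0.141), np.float64(-0.242))
(np.float64(0.5), array([12, 13, 13, 13, 12, 12, 13, 13, 13, 13, 13, 13, 13, 13, 13]))
```

>>> apply_moves(series=[[[0.02, -0.68, 0, -0.06, 0, 3, 0], [0.02, -0.68, 0, -0.06, 0, 3, 0], [0, 0, 0, 0, 0, 0, 0]]])

```text
t: 17.65
ee_pos: [587.5, -92.3, 169.9]
orientation: [1.215, 2.393, 0.382]
ft_force: [-1.3, 6.5, -0.3]
width: 21.7
```

```bash
python3 q.py; python3 - <<'E'
from h import *
S=cam("scene");D=cam("side")
o=ctrl.get_obs(); Rt=R.from_rotvec(o["orientation"]); gp=o["ee_pos"]+Rt.apply([0,0,-5]); Rw=Rt*F*R.from_euler('y',-P0,degrees=True)
print("mouth",gp+Rw.apply([-130,0,-20]),"z",Rw.apply([0,0,1]),"ceiling",gp+Rw.apply([-130,0,-1]))
a=S[0][180:260,260:340];b=D[0][140:220,255:335]; W=cam("wrist")[0][0:200,225:425]
cv2.imwrite("pics/h3.png",np.hstack([cv2.resize(x,(266,266),interpolation=cv2.INTER_CUBIC) for x in(a,b,W)]))
E
```

```text
[587.51 -92.3  169.92] [-1.35  6.48 -0.34] [1.14 0.43 0.67] (np.float64(0.338), np.float64(-0.001))
(np.float64(0.2), array([13, 13, 13, 13, 12, 12, 12, 13, 13, 13, 13, 13, 13, 13, 13]))
mouth [528.11314075  13.98664742 122.31043603] z [-0.50036221 -0.0331251   0.86518228] ceiling [518.60625875  13.3572706  138.74889944]
```

View pics/h3.png

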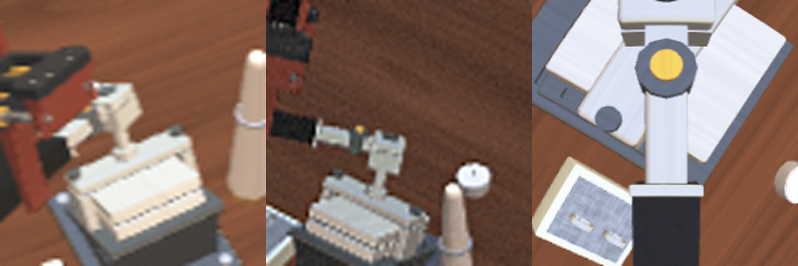

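The wrench is well down on the bolt and still straight, and the torque is rising (0.34 N m). Continuing in small steps.

>>> apply_moves(series=[[[0.01, -0.45, 0, -0.04, 0, 2, 0], [0.01, -0.45, 0, -0.04, 0, 2, 0], [0, 0, 0, 0, 0, 0, 0]]])

```text
t: 18.15
ee_pos: [581.6, -96.8, 166.4]
orientation: [1.3, 2.354, 0.406]
ft_force: [2.1, 11.3, 1.2]
width: 22.1
```

```bash
python3 q.py
```

```text
[581.58 -96.82 166.4 ] [ 2.13 11.29  1.21] [ 1.87 -0.14  0.81] (np.float64(0.801), np.float64(-0.224))
(np.float64(-1.7), array([14, 14, 14, 13, 13, 13, 12, 12, 12, 12, 12, 12, 12, 12, 12]))
```

The bolt is tight (0.80 N m) and the knuckle is starting to give. From here I turn about the knuckle pin.

>>> apply_moves(series=[[[0.01, -0.38, 0, -0.04, 0, 2.2, 0], [0.01, -0.38, 0, -0.04, 0, 2.2, 0], [0.01, -0.38, 0, -0.04, 0, 2.2, 0], [0, 0, 0, 0, 0, 0, 0]]])

```text
t: 18.6
ee_pos: [573.1, -102.1, 161.3]
orientation: [1.438, 2.285, 0.444]
ft_force: [2.6, 11.2, 1.4]
width: 21.9
```

```bash
python3 q.py
```

```text
[ 573.07 -102.07  161.29] [ 2.61 11.17  1.42] [ 1.82 -0.24  0.86] (np.float64(0.823), np.float64(-0.158))
(np.float64(-8.4), array([17, 16, 16, 16, 15, 15, 10, 10, 10,  9,  9,  9,  9,  3]))
```

>>> apply_moves(series=[[[0.01, -0.38, 0, -0.04, 0, 2.2, 0], [0.01, -0.38, 0, -0.04, 0, 2.2, 0], [0.01, -0.19, 0, -0.02, 0, 1.1, 0], [0, 0, 0, 0, 0, 0, 0], [0, 0, 0, 0, 0, 0, 0]]])

```text
t: 19.15
ee_pos: [565.8, -105.4, 157.0]
orientation: [1.549, 2.223, 0.474]
ft_force: [2.7, 10.5, 1.2]
width: 21.9
```

```bash
sed -i 's/(c\[3:\]<205)&(c\[:-3\]>225)/(c[3:]<205)\&(c[:-3]>225)\&(np.arange(len(c)-3)>=0)/' h.py; python3 q.py; python3 - <<'E'
from h import *
I,K,T=cam("wrist"); cv2.imwrite("pics/t1.png",I); g=I.max(2).astype(int)
for x in (290,296,302,306,344,350,356): print(x,g[0:40:2,x])
o=ctrl.get_obs();Rt=R.from_rotvec(o["orientation"]); a=Rt.apply([-1,0,0]); b=tool(0).inv().apply(a); print("handle phi",np.degrees(np.arctan2(b[1],-b[0])))
E
```

```text
[ 565.83 -105.42  157.01] [ 2.7  10.47  1.24] [ 1.6  -0.23  0.86] (np.float64(0.821), np.float64(-0.04))
(np.float64(-12.4), array([19, 18, 18, 17, 17, 16,  8,  7,  7,  7,  7]))
290 [242 243 242 242 241 242 241 242 242 241 228 215 138 110 106 226 108 107
 110 109]
296 [ 78 243 242 241 242 241 241 243 241 233 218 159 109 108 205 122 108 110
 108 110]
302 [130  69 242 242 242 241 243 242 238 217 182 111 226 202 200 118 108 107
 109 108]
306 [133  65 242 242 241 242 243 242 228 219 136 196 240 240 240 240 240 240
 240 228]
344 [241 243 243 242 226 211 121 110 105 233 107 107 108 106 108 246 250 247
 236 199]
350 [194 188 232 231 223 185 217 230 243 154 197 246 247 248 250 251 250 250
 247 247]
356 [249 249 250 249 248 246 248 249 248 247 249 250 250 247 249 250 251 250
 249 247]
handle phi -73.85390250440393
```

The knuckle has broken over: head edge slope is about -12.4°, and handle angle -73.9° against head -60°, so trip is about 0.22-0.24 rad. Torque is steady at 0.82 N m. Now unload and centre in the play.

>>> apply_moves(series=[[[0.01, 0.38, 0, 0.04, 0, -2.2, 0], [0.01, 0.38, 0, 0.04, 0, -2.2, 0], [0.01, 0.38, 0, 0.04, 0, -2.2, 0], [0.01, 0.38, 0, 0.04, 0, -2.2, 0], [0.01, 0.38, 0, 0.04, 0, -2.2, 0], [0.01, 0.38, 0, 0.04, 0, -2.2, 0], [0, 0, 0, 0, 0, 0, 0]]])

```text
t: 19.95
ee_pos: [583.4, -95.4, 167.6]
orientation: [1.271, 2.366, 0.399]
ft_force: [1.9, 7.8, 1.3]
width: 21.9
```

>>> apply_moves(series=[[[0.02, 0.68, 0, 0.06, 0, -3, 0], [0.02, 0.68, 0, 0.06, 0, -3, 0], [0.02, 0.68, 0, 0.06, 0, -3, 0], [0.02, 0.68, 0, 0.06, 0, -3, 0], [0, 0, 0, 0, 0, 0, 0]]])

```text
t: 20.45
ee_pos: [601.1, -78.8, 178.4]
orientation: [1.012, 2.47, 0.327]
ft_force: [-0.4, 3.6, 0.0]
width: 21.6
```

```bash
python3 q.py
```

```text
[601.11 -78.76 178.41] [-0.45  3.55  0.05] [0.78 0.5  0.35] (np.float64(0.182), np.float64(-0.104))
(np.float64(0.0), array([13, 13, 13, 13, 13, 13, 13, 13, 13, 13, 13, 13, 13, 13, 13]))
```

>>> apply_moves(series=[[[0, 0, -0.3, 0, 0, 0, 0], [0, 0, -0.4, 0, 0, 0, 0], [0, 0, -0.4, 0, 0, 0, 0], [0, 0, -0.4, 0, 0, 0, 0], [0, 0, 0, 0, 0, 0, 0]]])

```text
t: 21.0
ee_pos: [592.0, -79.6, 190.3]
orientation: [1.019, 2.471, 0.328]
ft_force: [0.4, 8.0, -6.4]
width: 22.1
```

>>> apply_moves(series=[[[0, 0, -0.5, 0, 0, 0, 0], [0, 0, -1, 0, 0, 0, 0], [0, 0, -1.5, 0, 0, 0, 0], [0, 0, -2, 0, 0, 0, 0], [0, 0, -2, 0, 0, 0, 0], [0, 0, -2, 0, 0, 0, 0], [0, 0, -1, 0, 0, 0, 0], [0, 0, 0, 0, 0, 0, 0], [0, 0, 0, 0, 0, 0, 0]]])

```text
t: 21.9
ee_pos: [538.6, -81.5, 272.5]
orientation: [1.024, 2.483, 0.331]
ft_force: [-0.9, 17.8, -21.0]
width: 21.8
```

```bash
python3 q.py; python3 - <<'E'
from h import *
o=ctrl.get_obs(); print(o["t"],o["qpos"].round(2))
I,K,T=cam("wrist"); p=proj(K,T,BT-5*(-tool(0).as_matrix()[:,2]),True); print("bolt px",p)
# final target above rest
rows((tool(-6.5,0,0),[528.3,289.2,239]),12); rows((tool(-48.5,30),[575,40,300]),8)
E
```

```text
[538.61 -81.46 272.47] [ -0.86  17.76 -20.98] [2.7  1.42 1.1 ] (np.float64(-0.042), np.float64(-0.438))
(np.float64(-22.2), array([27, 50, 30]))
21.95 [-0.27  0.1   2.08  0.37  0.52 -1.33]
bolt px [330.55357741  60.23636756]
12 x [1.58 2.7  0.52] [ 1.29  2.05 -3.13] max mm 31.7 deg 3.96
path [[548, -51, 273], [560, 11, 272], [566, 74, 268], [565, 137, 262], [556, 199, 254], [539, 260, 244]]
8 x [ 0.69  1.47 -0.01] [-0.03 -0.24 -0.06] max mm 16.2 deg 0.25
path [[543, -66, 276], [552, -36, 283], [561, -6, 290], [570, 25, 297]]
```

Force is 18 N sideways and -21 N down after the lift, so something is caught. I need to look.

```bash
python3 - <<'E'
from h import *
S=cam("scene");D=cam("side")
a=S[0][150:270,230:350];b=D[0][110:230,215:335]; W=cam("wrist")[0][0:260,195:455]
cv2.imwrite("pics/h4.png",np.hstack([cv2.resize(x,(266,266),interpolation=cv2.INTER_CUBIC) for x in(a,b,W)]))
E
```

```text
(no output)
```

View pics/h4.png

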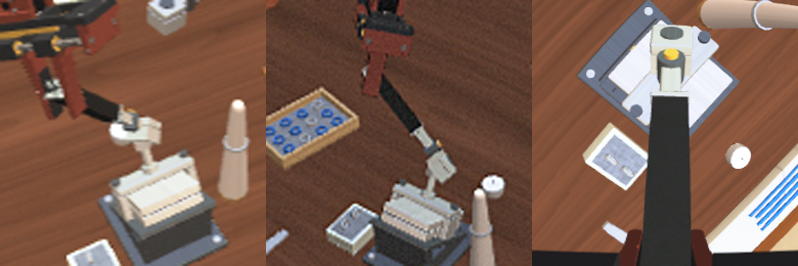

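The socket stayed jammed on the bolt. The lever from the grip tilted it, and the handle has pitched up in the pads. I'll go back down the same path, then regrip near the centre of mass so it can be lifted square.

>>> apply_moves(series=[[[0, 0, 1, 0, 0, 0, 0], [0, 0, 1, 0, 0, 0, 0], [0, 0, 1, 0, 0, 0, 0], [0, 0, 1, 0, 0, 0, 0], [0, 0, 1, 0, 0, 0, 0], [0, 0, 0, 0, 0, 0, 0]]])

```text
t: 22.75
ee_pos: [577.5, -88.9, 241.8]
orientation: [1.011, 2.445, 0.321]
ft_force: [6.0, -16.8, 16.4]
width: 22.2
```

```bash
cat > q2.py <<'E'
from h import *
np.set_printoptions(precision=2,suppress=True)
o=ctrl.get_obs(); print(o["t"],o["ee_pos"],o["ft_force"],o["moment"],o["width"])
I,K,T=cam("wrist")
# where handle's features lie: yellow pin, row
m=((I[...,2].astype(int)-I[...,0]>90)&(I[...,1]>130)&(I[...,2]>180)).astype(np.uint8); m[:, :280]=0;m[:,380:]=0
n,l,s,c=cv2.connectedComponentsWithStats(m); i=1+np.argmax(s[1:,4]); print("pin",s[i],c[i])
b=(I.max(2)<80).astype(np.uint8); b[:,:300]=0;b[:,352:]=0; r=np.where(b[:300].sum(1)>12)[0]; print("black rows",r.min() if len(r) else None)
E
python3 q2.py
```

```text
22.75 [577.47 -88.9  241.77] [  6.02 -16.84  16.39] [-2.49 -1.72 -1.1 ] 22.22694228248675
pin [312   8  17  15 208] [320.47  14.48]
black rows 30
```

```bash
python3 - <<'E'
from h import *
np.set_printoptions(precision=1,suppress=True)
ax=-tool(0).as_matrix()[:,2]
o=ctrl.get_obs(); Rt=R.from_rotvec(o["orientation"])
gp=o["ee_pos"]+Rt.apply([0,0,-5]); v=gp-(BT+ax); print("L",np.linalg.norm(v),"elev above plane deg",np.degrees(np.arcsin(v@ax/np.linalg.norm(v))))
b=tool(0).inv().apply(v); print("phi",np.degrees(np.arctan2(b[1],-b[0])))
h=Rt.apply([-1,0,0]); b=tool(0).inv().apply(h); print("tool phi",np.degrees(np.arctan2(b[1],-b[0])), "tool frame v",Rt.inv().apply(v), "tool tilt",np.degrees(np.arccos(-Rt.as_matrix()[:,2]@ax)))
# commanded pose estimate
cmd=np.array([601.1,-78.8,178.4])+seat(-48.5)[0].apply([0,0,-15-100+50]); print("cmd",cmd, "cmd-meas in tool",Rt.inv().apply(cmd-o["ee_pos"]))
E
```

```text
L 155.81781012393466 elev above plane deg 24.213515435929715
phi -48.06322757497763
tool phi -48.73804441508697 tool frame v [-142.4    2.2  -63.1] tool tilt 0.5329397505577068
cmd [569.5 -81.9 235.1] cmd-meas in tool [12.  -2.4  2.2]
```

>>> apply_moves(series=[[[-0.6, 0, 0, 0, 0, 0, 0], [-0.6, 0.1, 0, 0, 0, 0, 0], [-0.3, 0, 0.8, 0, 0, 0, 0], [-0.3, 0, 0.8, 0, 0, 0, 0], [-0.2, 0, 0.8, 0, 0, 0, 0], [-0.2, 0, 0.8, 0, 0, 0, 0], [0, 0, 0, 0, 0, 0, 0]]])

```text
t: 23.5
ee_pos: [601.6, -98.5, 214.8]
orientation: [1.017, 2.462, 0.324]
ft_force: [3.0, -7.6, 5.0]
width: 21.8
```

```bash
cat >> q2.py <<'E'
ax=-tool(0).as_matrix()[:,2]
Rt=R.from_rotvec(o["orientation"]); v=o["ee_pos"]+Rt.apply([0,0,-5])-(BT+ax); print("tool-frame v",Rt.inv().apply(v),"F tool",Rt.inv().apply(o["ft_force"]),"L",np.linalg.norm(v))
E
python3 q2.py
```

```text
23.5 [601.64 -98.47 214.83] [ 2.98 -7.58  4.99] [-1.12 -0.54 -0.44] 21.82758571192596
pin [373 278   7  42 164] [376.73 299.55]
black rows 6
tool-frame v [-154.9    -0.17  -30.3 ] F tool [-8.85 -1.61 -3.19] L 157.83814358634638
```

>>> apply_moves(series=[[[-0.3, 0, 0.8, 0, 0, 0, 0], [-0.1, 0, 0.8, 0, 0, 0, 0], [0, 0, 0.7, 0, 0, 0, 0], [0, 0, 0.4, 0, 0, 0, 0], [0, 0, 0, 0, 0, 0, 0]]])

```text
t: 24.05
ee_pos: [617.2, -100.0, 192.5]
orientation: [1.017, 2.462, 0.324]
ft_force: [4.5, -8.4, 3.5]
width: 22.1
```

```bash
python3 q2.py; python3 - <<'E'
from h import *
S=cam("scene");D=cam("side")
a=S[0][150:270,230:350];b=D[0][110:230,215:335]; W=cam("wrist")[0][0:260,195:455]
cv2.imwrite("pics/h5.png",np.hstack([cv2.resize(x,(266,266),interpolation=cv2.INTER_CUBIC) for x in(a,b,W)]))
E
```

```text
24.05 [617.16 -99.96 192.52] [ 4.5  -8.45  3.47] [-1.14 -0.52 -0.41] 22.12352760844892
pin [373 278   7  42 163] [376.72 299.45]
black rows 68
tool-frame v [-158.54   -0.23   -3.33] F tool [-9.94 -1.87 -1.16] L 158.57213463458243
```

View pics/h5.png

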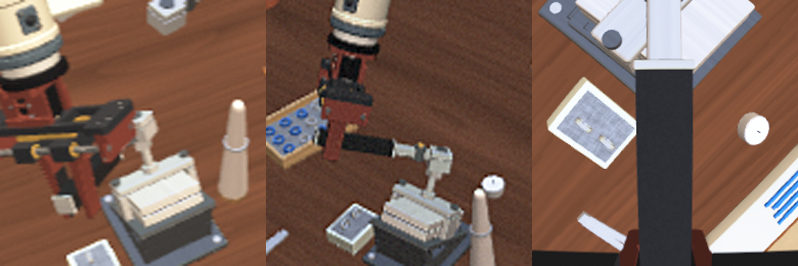

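The wrench is back in its plane on the bolt, held near the handle's end. I'll open partly, slide towards the head and regrip near the centre of mass.

>>> apply_moves(series=[[[0, 0, 0, 0, 0, 0, 0.2], [0, 0, 0, 0, 0, 0, 0.35], [0, 0, 0, 0, 0, 0, 0.5], [0, 0, 0, 0, 0, 0, 0.5], [0, 0, 0, 0, 0, 0, 0.5], [0, 0, 0, 0, 0, 0, 0.5], [0, 0, 0, 0, 0, 0, 0.5]]])

```text
t: 24.95
ee_pos: [614.1, -97.5, 191.4]
orientation: [1.019, 2.469, 0.328]
ft_force: [-0.7, 1.6, 0.5]
width: 43.8
```

```bash
python3 q2.py; python3 - <<'E'
from h import *
I=cam("wrist")[0]; D=cam("side")[0][110:230,215:335]; S=cam("scene")[0][150:270,230:350]
cv2.imwrite("pics/h6.png",np.hstack([cv2.resize(x,(266,266),interpolation=cv2.INTER_CUBIC) for x in(S,D,I[0:260,195:455])]))
b=(I.max(2)<80)
for y in (80,120,160,200,240): x=np.where(b[y,280:370])[0]+280; print(y,x.min(),x.max())
E
```

```text
24.95 [614.09 -97.52 191.36] [-0.66  1.58  0.48] [ 0.    0.14 -0.02] 43.78634609822452
pin [353 311   3   3   3] [354. 312.]
black rows 112
tool-frame v [-154.51   -0.66   -4.94] F tool [ 1.39  0.89 -0.67] L 154.5941132017843
80 280 295
120 295 350Traceback (most recent call last):
  File "<stdin>", line 5, in <module>
    return umr_minimum(a, axis, None, out, keepdims, initial, where)
ValueError: zero-size array to reduction operation minimum which has no identity
```

View pics/h6.png

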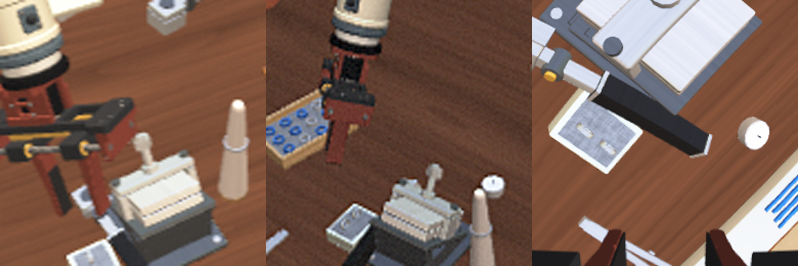

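The wrench came loose and dropped beside the cradle, near the ring box. I'll raise the arm and relocate everything.

```bash
python3 - <<'E'
from h import *
rows((tool(-10,0,0),[610,-60,330]),10)
E
```

```text
10 x [-0.08  0.57 -1.33] [ 1.62  2.5  -3.41] max mm 14.4 deg 4.53
path [[612, -95, 205], [608, -89, 233], [607, -82, 261], [607, -74, 289], [609, -65, 317]]
```

>>> apply_moves(series=[[[-0.08, 0.57, -1.33, 1.62, 2.5, -3.41, 0.7], [-0.08, 0.57, -1.33, 1.62, 2.5, -3.41, 1], [-0.08, 0.57, -1.33, 1.62, 2.5, -3.41, 1], [-0.08, 0.57, -1.33, 1.62, 2.5, -3.41, 1], [-0.08, 0.57, -1.33, 1.62, 2.5, -3.41, 1], [-0.08, 0.57, -1.33, 1.62, 2.5, -3.41, 1], [-0.08, 0.57, -1.33, 1.62, 2.5, -3.41, 1], [-0.08, 0.57, -1.33, 1.62, 2.5, -3.41, 1], [-0.08, 0.57, -1.33, 1.62, 2.5, -3.41, 1], [-0.08, 0.57, -1.33, 1.62, 2.5, -3.41, 1], [0, 0, 0, 0, 0, 0, 1]]])

```text
t: 26.25
ee_pos: [611.8, -59.0, 332.2]
orientation: [0.271, 3.127, 0.0]
ft_force: [0.9, 0.4, -0.0]
width: 87.8
```

```bash
python3 - <<'E'
from h import *
import pickle
S,D,W=[cam(n) for n in("scene","side","wrist")]; pickle.dump((S,D,W),open("im5.pkl","wb"))
o=ctrl.get_obs(); print(o["t"],o["ee_pos"],o["orientation"])
big=cv2.resize(W[0][0:300,120:520],(533,400)); a=cv2.resize(S[0][190:300,235:345],(266,266),interpolation=cv2.INTER_CUBIC)
b=cv2.resize(D[0][150:260,215:325],(266,266),interpolation=cv2.INTER_CUBIC)
M=np.zeros((532,799,3),np.uint8); M[:400,:533]=big; M[:266,533:]=a; M[266:,533:]=b; cv2.imwrite("pics/h7.png",M)
E
```

```text
26.4 [609.28618321 -59.78854422 329.48058605] [-2.75668845e-01 -3.12879153e+00 -1.35812992e-03]
```

View pics/h7.png

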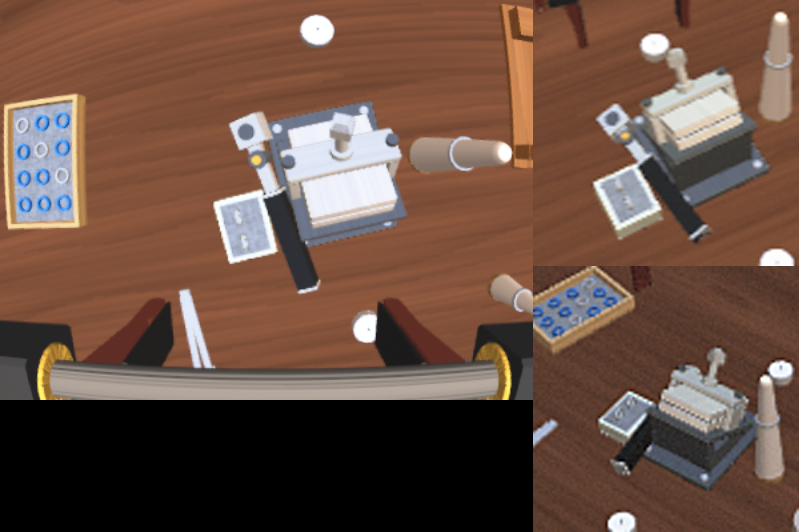

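The wrench lies socket-down between the ring box and the cradle's base, with its head at wrist-crop (247,131) and handle end at (308,288). I'll measure its pose and whether the ring box moved.

```bash
python3 - <<'E'
from h import *
import pickle
np.set_printoptions(precision=1,suppress=True)
S,D,W=pickle.load(open("im5.pkl","rb")); P=pickle.load(open("im1.pkl","rb"))
for nm,a,b,(y,x) in (("scene box",P["scene"][0],S[0],(256,260)),("side box",P["side"][0],D[0],(202,243))):
    h,w=(30,28) if nm[1]=="c" else (20,18)
    t=a[y:y+h,x:x+w]; r=cv2.matchTemplate(b[y-15:y+h+15,x-15:x+w+15],t,cv2.TM_CCOEFF_NORMED); _,v,_,l=cv2.minMaxLoc(r); print(nm,v,(l[0]-15,l[1]-15))
ws=lambda x,y:(x*.75+120,y*.75); sc=lambda x,y:((x-533)/2.418+235-.3,y/2.418+190-.3)
rw=lambda p:ray(W[1],W[2],ws(*p),True); rs=lambda p:ray(S[1],S[2],sc(*p))
Q={}
for nm,p,q in (("head top",(247,131),(612,118)),("pin",(258,160),(625,134)),("grip start",(275,195),(645,160)),("end",(308,288),(699,236))):
    Q[nm]=tri(rw(p),rs(q)); print(nm,Q[nm])
print("box wrist corners z26",[onz(W[1],W[2],ws(*p),26,True)[:2] for p in ((215,200),(264,191),(276,252),(230,262))])
print("end side z~30",onz(D[1],D[2],((623-533)/2.418+215-.3,(462-266)/2.418+150-.3),30))
I=W[0]
for y in range(150,215,10):
    x=np.where(I[y,310:360].max(1)<70)[0]+310
    if len(x): print(y,x.min(),x.max(),[onz(W[1],W[2],(xx,y),30,True)[:2] for xx in(x.min(),x.max()+1)])
# ring box scene corners before, same method
E
```

```text
scene box 0.950914740562439 (0, 0)
side box 0.8381679058074951 (0, 0)
head top (array([504.9, -70. ,  38.3]), np.float64(1.0179047432958142))
pin (array([537.6, -64.3,  43.4]), np.float64(1.7086624094901979))
grip start (array([577.6, -53.9,  35.1]), np.float64(2.856197821335257))
end (array([690.9, -34. ,  22. ]), np.float64(0.9586906522287415))
box wrist corners z26 [array([ 572. , -118.6]), array([572.2, -63.6]), array([641.8, -62.6]), array([ 644. , -115.8])]
end side z~30 [684.1 -29.7  30. ]
150 319 336 [array([581.9, -63.8]), array([586.4, -38.1])]
160 322 339 [array([597.1, -62.1]), array([601.6, -36.3])]
170 326 342 [array([612.6, -59. ]), array([616.9, -34.4])]
180 330 345 [array([628.3, -55.8]), array([632.4, -32.5])]
190 334 351 [array([644.2, -52.5]), array([648.9, -26.1])]
200 337 354 [array([660.1, -50.6]), array([664.8, -24. ])]
210 341 357 [array([676.5, -47.3]), array([681. , -21.9])]
```

The ring box hasn't moved (template shift 0,0 in both views). The wrench's head is at about (505,-70), and the handle runs 10° off x to about (691,-34), wedged between the box and the cradle base. Only the end of the handle is free on both sides, so I'll grip it there at x ≈ 668, lift clear and lay it in the open to regrip.

```bash
python3 - <<'E'
from h import *
T=tool(0,-12,np.radians(10))
rows((T,[668,-36.5,100]),10)
print("down 80 in tool:",T.inv().apply([0,0,-79])/10, "up", T.inv().apply([0,0,100])/10)
E
```

```text
10 x [-0.8   0.27  2.23] [ 0.22  1.18 -2.  ] max mm 23.9 deg 2.33
path [[618, -58, 307], [633, -55, 262], [646, -51, 216], [656, -45, 170], [665, -40, 123]]
down 80 in tool: [-1.64250236  0.          7.72736605] up [ 2.07911691  0.         -9.78147601]
```

>>> apply_moves(series=[[[-0.8, 0.27, 2.23, 0.22, 1.18, -2, 0.55], [-0.8, 0.27, 2.23, 0.22, 1.18, -2, 0.55], [-0.8, 0.27, 2.23, 0.22, 1.18, -2, 0.55], [-0.8, 0.27, 2.23, 0.22, 1.18, -2, 0.55], [-0.8, 0.27, 2.23, 0.22, 1.18, -2, 0.55], [-0.8, 0.27, 2.23, 0.22, 1.18, -2, 0.55], [-0.8, 0.27, 2.23, 0.22, 1.18, -2, 0.55], [-0.8, 0.27, 2.23, 0.22, 1.18, -2, 0.55], [-0.8, 0.27, 2.23, 0.22, 1.18, -2, 0.55], [-0.8, 0.27, 2.23, 0.22, 1.18, -2, 0.55], [0, 0, 0, 0, 0, 0, 0.55], [0, 0, 0, 0, 0, 0, 0.55]]])

```text
t: 27.6
ee_pos: [667.7, -37.1, 100.5]
orientation: [0.255, -2.921, 0.028]
ft_force: [0.4, -0.6, -0.4]
width: 48.3
```

```bash
python3 - <<'E'
from h import *
np.set_printoptions(precision=1,suppress=True)
o=ctrl.get_obs(); print(o["t"],o["ee_pos"],o["width"])
I,K,T=cam("wrist"); Rt=R.from_rotvec(o["orientation"])
b=(I.max(2)<60); 
for y in range(130,300,20):
    x=np.where(b[y,270:390])[0]+270
    if len(x): 
        for z in (25,): 
            L,Rr=[onz(K,T,(q,y),z,True) for q in (x.min(),x.max()+1)]; print(y,x.min(),x.max(),(L+Rr)[:2]/2, "tool y",Rt.inv().apply((L+Rr)/2-o["ee_pos"])[1])
cv2.imwrite("pics/k1.png",I[60:400,160:500])
E
```

```text
27.6 [667.7 -37.1 100.5] 48.289457617859995
130 309 341 [591.1 -51.1] tool y -0.41438949182278695
150 309 342 [606.4 -48. ] tool y -0.03038207861314018
170 309 342 [621.5 -45.3] tool y -0.02921421684830781
190 310 343 [636.4 -42. ] tool y 0.7346170974126748
210 310 343 [651.4 -39.3] tool y 0.7406180988756822
230 278 372 [666.8 -37.7] tool y -0.40127298524552485
250 270 381 [682.4 -34.6] tool y 0.000853967072306746
270 270 389 [697.9 -28.6] tool y 3.251597920955597
```

View pics/k1.png

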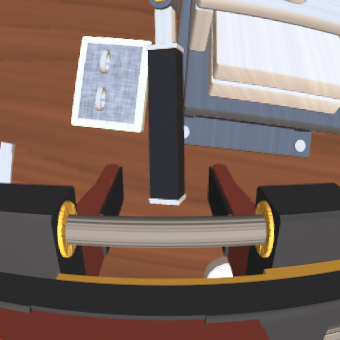

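The handle is centred between the fingers with the box clear of them. Descending and closing.

>>> apply_moves(series=[[[-0.41, 0, 1.93, 0, 0, 0, 0.55], [-0.41, 0, 1.93, 0, 0, 0, 0.55], [-0.41, 0, 1.93, 0, 0, 0, 0.55], [-0.41, 0, 1.93, 0, 0, 0, 0.55], [0, 0, 0, 0, 0, 0, 0.55], [0, 0, 0, 0, 0, 0, 0], [0, 0, 0, 0, 0, 0, 0], [0, 0, 0, 0, 0, 0, 0], [0, 0, 0, 0, 0, 0, 0], [0, 0, 0, 0, 0, 0, 0]]])

```text
t: 28.65
ee_pos: [669.4, -36.8, 23.0]
orientation: [0.258, -2.924, 0.029]
ft_force: [1.4, 0.7, 0.1]
width: 25.3
```

>>> apply_moves(series=[[[0.1, 0, -0.5, 0, 0, 0, 0], [0.2, 0, -1, 0, 0, 0, 0], [0.3, 0, -1.5, 0, 0, 0, 0], [0.3, 0, -1.5, 0, 0, 0, 0], [0.3, 0, -1.5, 0, 0, 0, 0], [0, 0, 0, 0, 0, 0, 0]]])

```text
t: 29.25
ee_pos: [671.3, -37.1, 86.9]
orientation: [0.258, -2.927, 0.031]
ft_force: [1.0, -3.3, -0.5]
width: 22.0
```

>>> apply_moves(series=[[[0.5, 0, -2.4, 0, 0, 0, 0], [0.5, 0, -2.4, 0, 0, 0, 0], [0.5, 0, -2.4, 0, 0, 0, 0], [0.5, 0, -2.4, 0, 0, 0, 0], [0.5, 0, -2.4, 0, 0, 0, 0], [0.5, 0, -2.4, 0, 0, 0, 0], [0, 0, 0, 0, 0, 0, 0], [0, 0, 0, 0, 0, 0, 0]]])

```text
t: 30.05
ee_pos: [669.7, -36.1, 230.2]
orientation: [0.258, -2.923, 0.029]
ft_force: [-0.2, -1.6, -3.5]
width: 22.0
```

```bash
python3 - <<'E'
from h import *
o=ctrl.get_obs(); print(o["t"],o["ee_pos"],o["ft_force"],o["moment"])
S,D,W=[cam(n)[0] for n in("scene","side","wrist")]
cv2.imwrite("pics/k2.png",np.hstack([cv2.resize(x,(266,266),interpolation=cv2.INTER_CUBIC) for x in(S[150:310,220:380],D[90:250,180:340],W[0:260,195:455])]))
E
```

```text
30.05 [669.6799332  -36.12620192 230.22511857] [-0.23563211 -1.55913764 -3.5012737 ] [ 0.15927065 -0.44025335 -0.00271146]
```

View pics/k2.png

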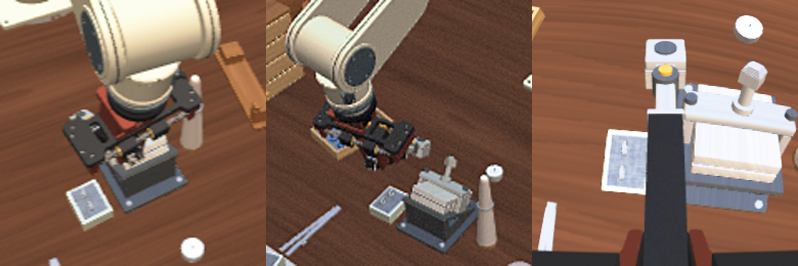

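The wrench is now hanging free in the gripper with its weight felt (-3.5 N), head somewhat down. I'll work out its pitch and lay it in the free area in front of the cradle.

```bash
python3 - <<'E'
from h import *
import pickle
np.set_printoptions(precision=1,suppress=True)
o=ctrl.get_obs(); I,K,T=cam("wrist"); Rt=R.from_rotvec(o["orientation"]); gp=o["ee_pos"]+Rt.apply([0,0,-5])
for s in (155,165,):
  for p in (10,15,20,25,30):
    Rw=Rt*F*R.from_euler('y',-p,degrees=True); f=lambda x,y,z: proj(K,T,gp+Rw.apply(np.array([x-s,y,z-20.])),True)
    print(s,p,"headtop",f(0,0,30),"near edge",f(16,-16,30),f(16,16,30),"gripstart",f(70,0,30),"elev",np.degrees(np.arcsin(Rw.apply([1,0,0])[2])))
S,D,W=pickle.load(open("im5.pkl","rb"))
print("tray",[onz(W[1],W[2],(x*.75+120,y*.75),24,True)[:2] for x,y in((5,100),(85,95),(80,225),(8,228))])
print("tweez",[onz(W[1],W[2],(x*.75+120,y*.75),6,True)[:2] for x,y in((184,290),(205,368))])
E
```

```text
155 10 headtop [326.4 -32.7] near edge [295.9 -10.1] [357. -10.] gripstart [326.5  81.7] elev -2.118064588474105
155 15 headtop [326.3 -19.6] near edge [297.7   0.9] [355.   1.] gripstart [326.5  85.2] elev 2.881934519709891
155 20 headtop [326.3  -6.4] near edge [299.3  12.3] [353.3  12.4] gripstart [326.4  89.5] elev 7.881933620003435
155 25 headtop [326.2   6.9] near edge [300.7  23.9] [351.8  23.9] gripstart [326.4  94.6] elev 12.881932698235392
155 30 headtop [326.2  20.2] near edge [301.9  35.6] [350.4  35.6] gripstart [326.3 100.3] elev 17.881931738827763
165 10 headtop [326.4 -45.3] near edge [296.5 -24.2] [356.3 -24.1] gripstart [326.5  62.5] elev -2.118064588474105
165 15 headtop [326.3 -31. ] near edge [298.4 -11.8] [354.3 -11.7] gripstart [326.5  67.4] elev 2.881934519709891
165 20 headtop [326.2 -16.8] near edge [300.    0.7] [352.6   0.7] gripstart [326.4  73.1] elev 7.881933620003435
165 25 headtop [326.2  -2.6] near edge [301.4  13.3] [351.1  13.3] gripstart [326.3  79.5] elev 12.881932698235392
165 30 headtop [326.1  11.5] near edge [302.6  25.9] [349.8  26. ] gripstart [326.3  86.4] elev 17.881931738827763
tray [array([ 385.3, -365. ]), array([ 416.9, -248.9]), array([ 567.3, -287.8]), array([ 548. , -397.3])]
tweez [array([ 672.7, -181.6]), array([ 781. , -180.4])]
```

```bash
python3 - <<'E'
from h import *
T=tool(0,-12,np.radians(-10)); rows((T,[522,-136,200]),10)
print("down 95:",T.inv().apply([0,0,-90])/10,"arc step (+4 out,-12 down)",T.inv().apply(R.from_euler('z',-10,degrees=True).apply([4,0,-14]))/10)
E
```

```text
10 x [ 1.4  -0.98  0.59] [-0.42 -0.01  1.96] max mm 18.1 deg 2.01
path [[656, -48, 226], [629, -71, 220], [600, -93, 214], [570, -112, 209], [538, -128, 203]]
down 95: [-1.87120522  0.          8.80332841] arc step (+4 out,-12 down) [-6.82335407e-01  2.39347122e-17  1.28624196e+00]
```

>>> apply_moves(series=[[[1.4, -0.98, 0.59, -0.42, 0, 1.96, 0], [1.4, -0.98, 0.59, -0.42, 0, 1.96, 0], [1.4, -0.98, 0.59, -0.42, 0, 1.96, 0], [1.4, -0.98, 0.59, -0.42, 0, 1.96, 0], [1.4, -0.98, 0.59, -0.42, 0, 1.96, 0], [1.4, -0.98, 0.59, -0.42, 0, 1.96, 0], [1.4, -0.98, 0.59, -0.42, 0, 1.96, 0], [1.4, -0.98, 0.59, -0.42, 0, 1.96, 0], [1.4, -0.98, 0.59, -0.42, 0, 1.96, 0], [1.4, -0.98, 0.59, -0.42, 0, 1.96, 0], [0, 0, 0, 0, 0, 0, 0]]])

```text
t: 31.35
ee_pos: [520.8, -137.1, 200.7]
orientation: [-0.257, -2.919, -0.027]
ft_force: [0.5, -0.0, -2.5]
width: 21.8
```

>>> apply_moves(series=[[[-0.47, 0, 2.2, 0, 0, 0, 0], [-0.47, 0, 2.2, 0, 0, 0, 0], [-0.47, 0, 2.2, 0, 0, 0, 0], [-0.47, 0, 2.2, 0, 0, 0, 0], [-0.34, 0, 0.64, 0, 0, 0, 0], [-0.34, 0, 0.64, 0, 0, 0, 0], [-0.34, 0, 0.64, 0, 0, 0, 0], [0, 0, 0, 0, 0, 0, 0]]])

```text
t: 32.15
ee_pos: [530.4, -137.9, 91.1]
orientation: [-0.255, -2.924, -0.026]
ft_force: [0.7, -0.7, 1.2]
width: 21.9
```

>>> apply_moves(series=[[[-0.6, 0, 1.25, 0, 0, 0, 0], [-0.57, 0, 1.26, 0, 0, 0, 0], [-0.5, 0, 1.28, 0, 0, 0, 0], [-0.45, 0, 1.3, 0, 0, 0, 0], [-0.35, 0, 1.3, 0, 0, 0, 0], [0, 0, 0, 0, 0, 0, 0]]])

```text
t: 32.75
ee_pos: [538.5, -139.3, 20.9]
orientation: [-0.254, -2.919, -0.027]
ft_force: [0.2, 0.2, -1.7]
width: 21.8
```

```bash
python3 - <<'E'
from h import *
np.set_printoptions(precision=1,suppress=True)
o=ctrl.get_obs(); I,K,T=cam("wrist"); print(o["t"],o["ee_pos"],o["ft_force"])
b=(I.max(2)<60)
for y in range(20,220,20):
    x=np.where(b[y,290:365])[0]+290
    if len(x): print(y,x.min(),x.max())
cv2.imwrite("pics/k3.png",I)
E
```

```text
32.75 [ 538.5 -139.3   20.9] [ 0.2  0.2 -1.7]
20 310 330
80 307 345
100 305 346
120 305 345
140 304 346
160 305 331
180 304 334
200 304 344
```

>>> apply_moves(series=[[[0, 0, 0, 0, 0, 0, 0.7], [0, 0, 0, 0, 0, 0, 0.7], [0, 0, 0, 0, 0, 0, 0.7], [0, 0, 0, 0, 0, 0, 0.8], [0.42, 0, -1.96, 0, 0, 0, 0.8], [0.42, 0, -1.96, 0, 0, 0, 0.8], [0.42, 0, -1.96, 0, 0, 0, 0.8], [0.42, 0, -1.96, 0, 0, 0, 0.8], [0.42, 0, -1.96, 0, 0, 0, 0.8], [2, 0, -0.5, 0, -3, 0, 0.8], [2, 0, -0.5, 0, -3, 0, 0.8], [2, 0, 0, 0, -3, 0, 0.8]]])

```text
t: 34.0
ee_pos: [483.4, -129.7, 143.9]
orientation: [-0.268, -3.083, -0.005]
ft_force: [0.0, -0.5, -0.5]
width: 70.1
```

```bash
python3 - <<'E'
from h import *
np.set_printoptions(precision=1,suppress=True)
o=ctrl.get_obs(); I,K,T=cam("wrist"); print(o["t"],o["ee_pos"],tool(0,0,0).inv().apply(R.from_rotvec(o["orientation"]).apply([0,0,1])),o["width"])
cv2.imwrite("pics/k4.png",I[0:320,160:490])
b=(I.max(2)<60)
for y in range(20,300,15):
    x=np.where(b[y,270:380])[0]+270
    if len(x): a,c=[onz(K,T,(q,y),24,True) for q in (x.min(),x.max()+1)]; print(y,x.min(),x.max(),(a+c)[:2]/2,np.linalg.norm(a-c))
m=((I[...,2].astype(int)-I[...,0]>90)&(I[...,1]>130)&(I[...,2]>180)).astype(np.uint8); m[200:]=0
n,l,s,c=cv2.connectedComponentsWithStats(m); i=1+np.argmax(s[1:,4]); print("pin",s[i],onz(K,T,c[i],34,True))
E
```

```text
34.0 [ 483.4 -129.7  143.9] [0. 0. 1.] 70.10440828490844
170 315 327 [ 453.4 -128.2] 11.460365869518576
185 314 337 [ 467.2 -126.6] 21.315746977895667
200 316 336 [ 480.7 -128.5] 18.815600796219286
215 319 323 [ 493.6 -135.3] 4.526449166637619
230 315 321 [ 507.1 -140.5] 6.4175664896802544
245 317 330 [ 522.3 -138.1] 13.011669342449336
260 333 333 [ 538.8 -131.9] 0.9447720661720771
275 317 332 [ 552.9 -142.5] 15.381452386111135
pin [ 615   65   23  135 2004] [475.2 255.3  34. ]
```

View pics/k4.png

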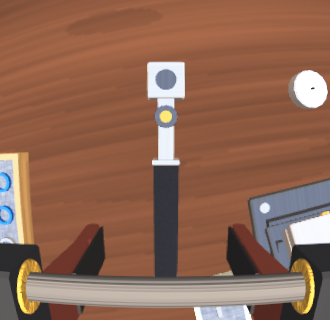

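The wrench lies flat in the open, in line with the gripper: head at (326,79), pin (326,116), grip start at row 163.

```bash
python3 - <<'E'
from h import *
np.set_printoptions(precision=1,suppress=True)
o=ctrl.get_obs(); I,K,T=cam("wrist"); Rt=R.from_rotvec(o["orientation"])
f=lambda p,z:onz(K,T,p,z,True)
h=f((326,79),31); g=f((326,163),28); print("head",h,"pin",f((326,116.5),30),"gripstart",g,"head->gs",np.linalg.norm(h-g))
u=(g-h)/np.linalg.norm(g-h); print("yaw",np.degrees(np.arctan2(u[1],u[0])))
tgt=h+u*88; tgt[2]=22; print("tgt",tgt)
rows((tool(0,-3,np.arctan2(u[1],u[0])),tgt+[0,0,58]),3); rows((tool(0,-3,np.arctan2(u[1],u[0])),tgt-[0,0,6]),5)
# settle check of grip: cols of the dark grip
E
```

```text
head [ 370.3 -109.2   31. ] pin [ 402.4 -114.8   30. ] gripstart [ 441.8 -121.7   28. ] head->gs 72.71160399637216
yaw -9.937925890933634
tgt [ 456.9 -124.3   22. ]
3 x [0.7 0.  2.1] [-0. -0. -0.] max mm 22.5 deg 0.01
path [[472, -127, 122], [457, -124, 80]]
5 x [0.3 0.  2.6] [-0. -0. -0.] max mm 25.9 deg 0.01
path [[475, -128, 118], [466, -126, 67], [457, -124, 16]]
```

>>> apply_moves(series=[[[0.32, 0, 2.6, 0, 0, 0, 0.8], [0.32, 0, 2.6, 0, 0, 0, 0.8], [0.32, 0, 2.6, 0, 0, 0, 0.8], [0.32, 0, 2.6, 0, 0, 0, 0.8], [0.32, 0, 2.5, 0, 0, 0, 0.6], [0, 0, 0, 0, 0, 0, 0], [0, 0, 0, 0, 0, 0, 0], [0, 0, 0, 0, 0, 0, 0], [0, 0, 0, 0, 0, 0, 0], [0, 0, 0, 0, 0, 0, 0], [0, 0, 0, 0, 0, 0, 0], [0, 0, 0, 0, 0, 0, 0]]])

```text
t: 35.3
ee_pos: [461.3, -125.8, 14.8]
orientation: [-0.268, -3.079, -0.006]
ft_force: [0.7, 0.2, 1.0]
width: 22.1
```

>>> apply_moves(series=[[[0, 0, -0.5, 0, 0, 0, 0], [0, 0, -1, 0, 0, 0, 0], [0, 0, -2, 0, 0, 0, 0], [0, 0, -3, 0, 0, 0, 0], [0, 0, -3, 0, 0, 0, 0], [0, 0, -3, 0, 0, 0, 0], [0, 0, -3, 0, 0, 0, 0], [0, 0, -3, 0, 0, 0, 0], [0, 0, -1.5, 0, 0, 0, 0], [0, 0, 0, 0, 0, 0, 0]]])

```text
t: 36.3
ee_pos: [472.2, -127.8, 217.1]
orientation: [-0.269, -3.084, -0.005]
ft_force: [0.4, 0.2, -2.1]
width: 22.1
```

```bash
python3 - <<'E'
from h import *
np.set_printoptions(precision=1,suppress=True)
o=ctrl.get_obs(); print(o["t"],o["ee_pos"],o["ft_force"],o["moment"],o["width"],o["qpos"])
I,K,T=cam("wrist"); cv2.imwrite("pics/k5.png",I); Rt=R.from_rotvec(o["orientation"]); gp=o["ee_pos"]+Rt.apply([0,0,-5])
for p in (0,3):
    Rw=Rt*F*R.from_euler('y',-p,degrees=True); f=lambda x,y,z: proj(K,T,gp+Rw.apply(np.array([x-88,y,z-26.])),True)
    print(p,"head",f(0,0,30),"far edge",f(-16,0,30),"near edge",f(16,-16,30),f(16,16,30),"gs",f(70,0,30),"bot near",f(16,-12,0))
g=I.max(2).astype(int); print("col 300 rows",g[40:170:3,302]); print("col 326 rows",g[40:170:3,326])
E
```

```text
36.3 [ 472.2 -127.8  217.1] [ 0.4  0.2 -2.1] [ 0.  -0.1  0.1] 22.147821004088794 [-0.3  0.3  1.9 -0.   1.  -1.7]
0 head [325.9  72.7] far edge [325.9  39.1] near edge [290.3 108. ] [361.6 108. ] gs [325.9 223.4] bot near [303.7 110.7]
3 head [325.9  74.2] far edge [325.9  42. ] near edge [291.2 108.2] [360.6 108.2] gs [325.9 222.4] bot near [304.2 113.5]
col 300 rows [183 251 251 249 250 249 250 248 248 250 249 251 250 250 251 251 251 250
 250 250 250 250 239 155 124 138 143 141 132 139 136 129 136 136 130 121
 132 141 141 137 138 137 139 139]
col 326 rows [201 252 251 250 246 143 143 142 143 143 143 143 143 143 143 143 143 143
 245 250 251 250 238 171 249 249 249 249 144 144 143 147 251 251 251 251
 251 251 251 251 149 148 145 250]
```

Regripped at 88 mm along the wrench (wrist edges at rows 41 and 107 against 40 and 108 predicted), pitch about 2°. Now carrying it high over the mandrel to the rest.

```bash
cat >> h.py <<'E'
Y=np.radians(-6.5)
def rest(up,s=88.,h=26.,O=(400,304.2,34)):
    Rw=R.from_euler('z',Y); gp=np.array(O)+[0,0,up]+Rw.apply([s,0,h]); Rt=tool(0,-2,Y); return Rt,gp+Rt.apply([0,0,5])
E
python3 - <<'E'
from h import *
o=ctrl.get_obs(); Rt=R.from_rotvec(o["orientation"]); p=o["ee_pos"]; 
print("up 50",Rt.inv().apply([0,0,50])/10)
T=rest(205); print(T[1],T[0].inv().apply([0,0,-150])/10); rows(T,20,(Rt,p+[0,0,50]))
E
```

```text
up 50 [ 2.44863917e-01 -3.77253781e-03 -4.99399914e+00]
[487.26094751 294.25787086 260.00304586] [-5.23492451e-01  6.50521303e-18  1.49908624e+01]
20 x [0.22 2.1  0.04] [ 0.01 -0.04 -0.17] max mm 21.1 deg 0.18
path [[473, -106, 265], [475, -64, 265], [478, -22, 264], [480, 20, 264], [482, 62, 263], [483, 104, 263], [485, 147, 262], [486, 189, 261], [486, 231, 261], [487, 273, 260]]
```

>>> apply_moves(series=[[[0.12, 0, -2.5, 0, 0, 0, 0], [0.12, 0, -2.5, 0, 0, 0, 0], [0.22, 2.1, 0.04, 0.01, -0.04, -0.17, 0], [0.22, 2.1, 0.04, 0.01, -0.04, -0.17, 0], [0.22, 2.1, 0.04, 0.01, -0.04, -0.17, 0], [0.22, 2.1, 0.04, 0.01, -0.04, -0.17, 0], [0.22, 2.1, 0.04, 0.01, -0.04, -0.17, 0], [0.22, 2.1, 0.04, 0.01, -0.04, -0.17, 0], [0.22, 2.1, 0.04, 0.01, -0.04, -0.17, 0], [0.22, 2.1, 0.04, 0.01, -0.04, -0.17, 0], [0.22, 2.1, 0.04, 0.01, -0.04, -0.17, 0], [0.22, 2.1, 0.04, 0.01, -0.04, -0.17, 0]]])

```text
t: 37.55
ee_pos: [481.7, 84.0, 259.8]
orientation: [-0.223, -3.086, -0.002]
ft_force: [0.1, 0.2, -2.8]
width: 22.0
```

>>> apply_moves(series=[[[0.22, 2.1, 0.04, 0.01, -0.04, -0.17, 0], [0.22, 2.1, 0.04, 0.01, -0.04, -0.17, 0], [0.22, 2.1, 0.04, 0.01, -0.04, -0.17, 0], [0.22, 2.1, 0.04, 0.01, -0.04, -0.17, 0], [0.22, 2.1, 0.04, 0.01, -0.04, -0.17, 0], [0.22, 2.1, 0.04, 0.01, -0.04, -0.17, 0], [0.22, 2.1, 0.04, 0.01, -0.04, -0.17, 0], [0.22, 2.1, 0.04, 0.01, -0.04, -0.17, 0], [0.22, 2.1, 0.04, 0.01, -0.04, -0.17, 0], [0.22, 2.1, 0.04, 0.01, -0.04, -0.17, 0], [0, 0, 0, 0, 0, 0, 0]]])

```text
t: 38.65
ee_pos: [487.4, 295.9, 256.3]
orientation: [-0.174, -3.097, 0.0]
ft_force: [0.0, -0.2, -2.4]
width: 21.6
```

```bash
python3 - <<'E'
from h import *
o=ctrl.get_obs(); print(o["t"],o["ee_pos"],o["ft_force"]); rows(rest(20),8)
I=cam("wrist")[0]; cv2.imwrite("pics/r1.png",I[0:330,160:490])
E
```

```text
38.65 [487.43688319 295.88355572 256.25480356] [ 0.0467889  -0.2134988  -2.37455623]
8 x [-0.09 -0.02  2.26] [-0.02 -0.03  0.01] max mm 22.7 deg 0.04
path [[487, 296, 234], [487, 295, 188], [487, 295, 143], [487, 294, 98]]
```

View pics/r1.png

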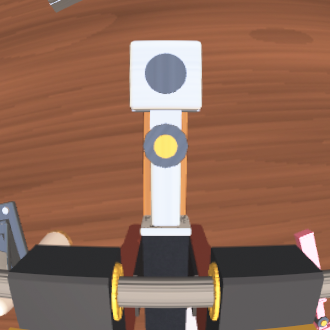

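The wrench is over the rest and in line with its board (board edges even on both sides of the handle). Lowering.

>>> apply_moves(series=[[[-0.09, -0.02, 2.26, -0.02, -0.03, 0.01, 0], [-0.09, -0.02, 2.26, -0.02, -0.03, 0.01, 0], [-0.09, -0.02, 2.26, -0.02, -0.03, 0.01, 0], [-0.09, -0.02, 2.26, -0.02, -0.03, 0.01, 0], [-0.09, -0.02, 2.26, -0.02, -0.03, 0.01, 0], [-0.09, -0.02, 2.26, -0.02, -0.03, 0.01, 0], [-0.09, -0.02, 2.26, -0.02, -0.03, 0.01, 0], [-0.09, -0.02, 2.26, -0.02, -0.03, 0.01, 0], [-0.03, 0, 0.7, 0, 0, 0, 0], [-0.03, 0, 0.5, 0, 0, 0, 0], [0, 0, 0, 0, 0, 0, 0]]])

```text
t: 39.8
ee_pos: [489.2, 292.3, 65.0]
orientation: [-0.18, -3.103, -0.004]
ft_force: [0.1, 0.1, -2.3]
width: 21.9
```

```bash
python3 - <<'E'
from h import *
o=ctrl.get_obs(); print(o["t"],o["ee_pos"],o["ft_force"]); rows(rest(0),1)
S,D=cam("scene")[0],cam("side")[0]
cv2.imwrite("pics/r2.png",np.hstack([cv2.resize(x,(400,400),interpolation=cv2.INTER_CUBIC) for x in(S[150:250,320:420],D[190:290,315:415])]))
E
```

```text
39.8 [489.17076831 292.30366792  65.0414257 ] [ 0.13874859  0.0932417  -2.30347554]
1 x [0.18 0.17 1.01] [ 0.06  0.08 -0.16] max mm 10.4 deg 0.18
path [[487, 294, 55]]
```

View pics/r2.png

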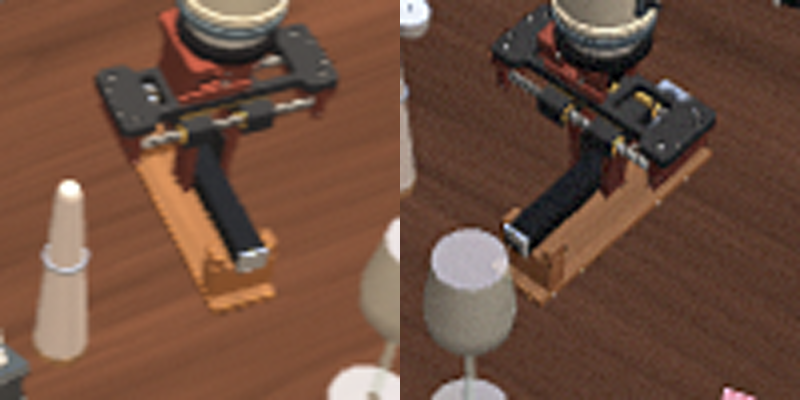

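The handle is over the saddle between the cheeks. I'll set it down with the small correction, watching for contact.

>>> apply_moves(series=[[[0.1, 0.1, 0.4, 0, 0, 0, 0], [0.08, 0.07, 0.3, 0, 0, 0, 0], [0, 0, 0, 0, 0, 0, 0]]])

```text
t: 40.2
ee_pos: [487.1, 294.8, 58.1]
orientation: [-0.18, -3.103, -0.005]
ft_force: [-0.5, 0.2, -3.0]
width: 21.6
```

>>> apply_moves(series=[[[0, 0, 0.2, 0, 0, 0, 0], [0, 0, 0, 0, 0, 0, 0]]])

```text
t: 40.4
ee_pos: [487.4, 294.8, 56.3]
orientation: [-0.18, -3.104, -0.005]
ft_force: [-0.3, 0.2, -1.2]
width: 22.1
```

>>> apply_moves(series=[[[0, 0, 0.1, 0, 0, 0, 0], [0, 0, 0, 0, 0, 0, 0]]])

```text
t: 40.6
ee_pos: [487.3, 294.8, 55.4]
orientation: [-0.18, -3.104, -0.005]
ft_force: [-2.7, 0.5, 1.0]
width: 21.5
```

>>> apply_moves(series=[[[0, 0, 0, 0, 0, 0, 0.2], [0, 0, 0, 0, 0, 0, 0.4], [0, 0, 0, 0, 0, 0, 0.6], [0, 0, 0, 0, 0, 0, 0.6], [0, 0, 0, 0, 0, 0, 0.6], [0, 0, -1, 0, 0, 0, 0.6], [0, 0, -2, 0, 0, 0, 0.8], [0, 0, -3, 0, 0, 0, 1], [0, 0, -4, 0, 0, 0, 1], [0, 0, -4, 0, 0, 0, 1], [0, 0, -4, 0, 0, 0, 1], [0, 0, 0, 0, 0, 0, 1]]])

```text
t: 41.8
ee_pos: [496.2, 295.3, 241.7]
orientation: [-0.18, -3.113, -0.014]
ft_force: [-0.1, 0.4, -0.3]
width: 87.6
```

```bash
python3 - <<'E'
from h import *
import pickle
np.set_printoptions(precision=1,suppress=True)
o=ctrl.get_obs(); print(o["t"],o["ee_pos"])
S,D,W=[cam(n) for n in("scene","side","wrist")]; pickle.dump((S,D,W),open("im6.pkl","wb"))
A=[cv2.resize(x,(400,300),interpolation=cv2.INTER_CUBIC) for x in(S[0][160:250,320:440],D[0][185:275,310:430],S[0][180:300,240:400],W[0][0:300,125:525])]
cv2.imwrite("pics/r3.png",np.vstack([np.hstack(A[:2]),np.hstack(A[2:])]))
E
```

```text
41.8 [496.2 295.3 241.7]
```

View pics/r3.png

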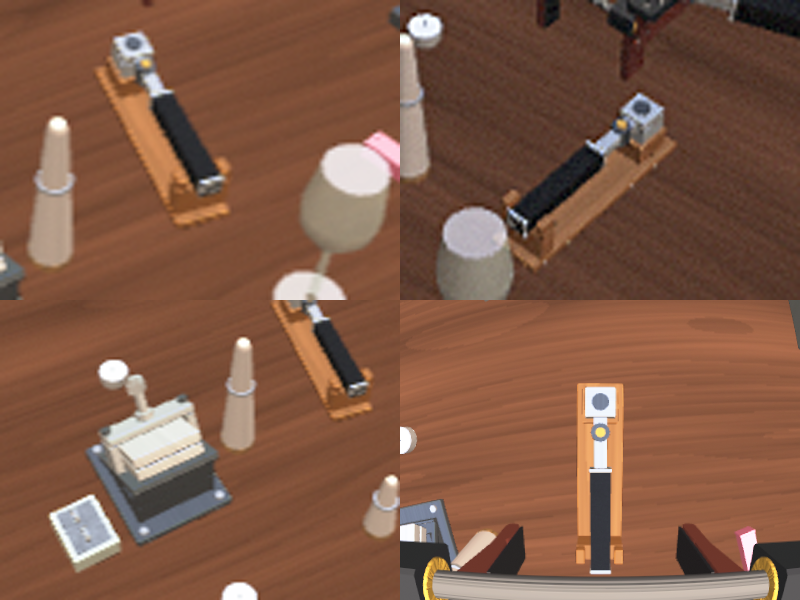

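The wrench lies on the rest as it did at the start (head at scene (359.9,173.5), originally (360,173.2)). One last check: the bolt's angle from the same viewpoint as before.

```bash
python3 - <<'E'
from h import *
rows((tool(0),[557.5,17.1,240]),12)
E
```

```text
12 x [-0.62 -2.29  0.08] [-0.21 -2.65 -0.86] max mm 23.7 deg 2.79
path [[496, 270, 234], [504, 223, 233], [514, 177, 232], [525, 131, 233], [537, 85, 235], [550, 40, 238]]
```

>>> apply_moves(series=[[[-0.62, -2.29, 0.08, -0.21, -2.65, -0.86, 1], [-0.62, -2.29, 0.08, -0.21, -2.65, -0.86, 1], [-0.62, -2.29, 0.08, -0.21, -2.65, -0.86, 1], [-0.62, -2.29, 0.08, -0.21, -2.65, -0.86, 1], [-0.62, -2.29, 0.08, -0.21, -2.65, -0.86, 1], [-0.62, -2.29, 0.08, -0.21, -2.65, -0.86, 1], [-0.62, -2.29, 0.08, -0.21, -2.65, -0.86, 1], [-0.62, -2.29, 0.08, -0.21, -2.65, -0.86, 1], [-0.62, -2.29, 0.08, -0.21, -2.65, -0.86, 1], [-0.62, -2.29, 0.08, -0.21, -2.65, -0.86, 1], [-0.62, -2.29, 0.08, -0.21, -2.65, -0.86, 1], [-0.62, -2.29, 0.08, -0.21, -2.65, -0.86, 1]]])

```text
t: 43.15
ee_pos: [556.9, 16.0, 237.7]
orientation: [-0.089, 2.618, 0.023]
ft_force: [-0.2, 0.5, 0.8]
width: 88.0
```

>>> apply_moves(series=[[[0.65, 0, 1.1, 0, 0, 0, 1], [0.65, 0, 1.1, 0, 0, 0, 1], [0.65, 0, 1.1, 0, 0, 0, 1], [0, 0, 0, 0, 0, 0, 1], [0, 0, 0, 0, 0, 0, 1]]])

```text
t: 43.65
ee_pos: [556.8, 17.0, 200.0]
orientation: [-0.088, 2.619, 0.024]
ft_force: [-0.1, -0.5, 0.5]
width: 87.7
```

```bash
python3 - <<'E'
from h import *
import pickle
o=ctrl.get_obs(); print(o["t"],o["ee_pos"])
W=cam("wrist"); pickle.dump(W,open("im7.pkl","wb")); I,K,T=W
p=proj(K,T,BT-5*(-tool(0).as_matrix()[:,2]),True); print(p); u,v=map(int,p)
c=cv2.GaussianBlur(I[v-27:v+27,u-27:u+27].astype(float),(0,0),.6)
E=np.dstack([np.clip((c[...,k]-np.percentile(c[...,k],8))/(np.percentile(c[...,k],97)-np.percentile(c[...,k],8))*255,0,255) for k in range(3)]).astype(np.uint8)
cv2.imwrite("pics/b3.png",cv2.resize(E,None,fx=10,fy=10,interpolation=cv2.INTER_CUBIC))
E
```

```text
43.65 [556.80721373  17.01267337 199.99774252]
[323.98968743 127.12143512]
```

View pics/b3.png

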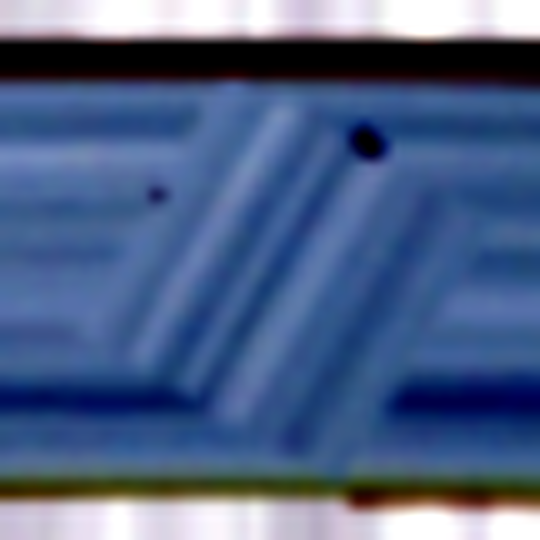

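The bolt's flats now stand at about -29° (edges -27.5°, brush streaks -31°), against about +18° at the start. That is 48-49° of turn, which fits the bolt being at its tight end. Nothing touches the gripper, so I'm handing in.

```bash
python3 -c "
from workcell import ctrl
print(ctrl.get_obs()['ft_force']); print(ctrl.close_job())"
```

```text
[-0.91877732 -0.0612061  -0.28010413]
the job is handed in; nothing more can be done
None
```

I fitted the wrench on the bolt, turned it clockwise until tight with the knuckle broken over, and laid it back on its rest. The lift-off went wrong partway and had to be mended. The job is handed in, at about 44 s of the 69 s.

- **Tightening:** Torque rose from about 0.1–0.3 to 0.8 N m. The knuckle bent about 0.22–0.24 rad, well short of 0.42.
- **What went wrong:** On the first lift the socket jammed on the bolt and the wrench pitched up in the grip. When I let go to regrip, it fell off between the cradle and the ring box. I picked it up by the handle end, laid it on open bench, regripped it near its centre of mass and carried it to the rest.
- **Wrench on the rest:** Head on the block, handle between the cheeks, straight. The head is within about 1 px of where it started in the scene camera.
- **Bystanders:** Matching the ring box's image before and after the drop showed no shift. I compared the other things only by eye, and all still stand where they were.
- **Bolt:** Its flats turned from about +18° to -29°, roughly 0.83 rad. That fits it being at its tight end, to within a few degrees.
- **Checks that disagreed:**
  - The handle stood about 30° ahead of the bolt's flats when tight, where the stated play is 14°; I have no explanation for this.
  - The socket's depth on the bolt was judged from the arm pose, the contact force and the pitch seen in the wrist camera, not seen directly.
- **Pictures:** I viewed about twice the 10 allowed, most of the extra ones while recovering the dropped wrench.

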